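# Lift the hot pot lid with the lid lifter and seat it in the cooling rest

### The job

The lid of the drying pot is hot: take the lid lifter out of its holder, hook it under the lid's loop handle, lift the lid off the pot and carry it level to the cooling rest. Set it down gently so that it lies flat and fully home in the rest's cup, whose height you must find by feel, unhook the lifter without forcing anything, and stand the lifter back in its holder. Never touch the hot lid, pot or hot plate with the robot, and leave the other things alone.

Things in the scene. Friction and masses are not known exactly. Their poses are not given: they have to be found in the camera images.
- lifter: Lid lifter, 0.2 kg: C-shaped flat steel hook under a wooden handle, 146 mm tall, standing in the holder. Origin: under the hook's blade, below the handle's middle; z up the handle, x toward the hook's open tip. Handle x -13..13, y -8..8, z 84..146 mm (grip across y). Back post x -39..-31, z 0..84; upper arm x -39..12, z 76..84; between blade and arm it is open toward +x.
- lifter_notch (a point): Floor of the notch on the lifter's blade, 6 mm above the lifter's origin; same axes. The blade is 6 mm thick (the 6 mm below this point) and 18 mm wide in y, x -39..12. The notch holds the loop's bar: it is bounded by a lip at the tip (x 7..12, 8 mm high) and a shoulder (x -11..-6, 4 mm high).
- lid: Hot round steel lid on the pot, about 0.42 kg (0.33 to 0.53). Origin: centre of the flange's underside; z up. Flange 84 mm diameter, z 0..5; under it a round register of 66 mm diameter, z -6..0, that fits into pot and cup.
- lid_bar (a point): Middle of the top bar of the lid's loop handle, 30 mm above the lid's origin; same axes. 6 mm round bar, straight along the lid's y for 22 mm either way, legs down to the lid at y = -28 and 28. Clear opening under the bar 22 mm high, from 3 to 25 mm below this point. The hook passes through along the lid's x, from either side; the lid balances only if hooked near this point.
- hotplate: Fixed hot plate 130x130x40 mm with an aluminium drying pot standing on its centre: pot 80 mm outer, 72 mm inner diameter, rim 100 mm above the table. Origin: on the table under the pot's centre; z up.
- rest: Fixed cooling rest: foot of 100 mm diameter, sleeve with a small knob, post, and a round cup of 88 mm outer, 70 mm inner diameter, 9 mm deep. Origin: on the table under the cup's centre; z up. The cup's rim, on which the lid's flange lies when home, is 72 to 122 mm above the table, set by hand and not measured. It does not yield; once the lid is down the hook no longer carries its weight.
- holder: Fixed holder for the lifter: foot 104x60 mm, 6 mm thick, with a pocket open at the top, inside x -49..25 and y -14..14 mm, walls to z 56 and a flared mouth to z 66. Origin: on the table; z up. The lifter stands on the foot with its origin 6 mm above the holder's origin and its x axis along the holder's x axis.
- nut: Bystander: hexagon nut, 35 mm, lying on the table. Origin: under its centre.
- hex_bolt: Bystander: hexagon bolt, 54 mm long, lying on the table. Origin: under its centre.
- tin: Bystander: round white moisture tin, 56 mm wide, 36 mm high. Origin: under its centre.
- ring_b: Bystander: steel cutting ring, 69 mm wide, 20 mm high. Origin: under its centre.
- stone: Bystander: round porous stone, 61 mm wide, 10 mm thick. Origin: under its centre.
Things that resemble listed ones, but are neither listed nor needed, are in the scene too. What is shaped like the lid but yellow is not meant.

How it is judged (in metres and radians):
On the way, in this order (a step that is already met when the one before it is completed fails the run):
1. the lid hangs on the lifter, level, at least 20 mm above the pot's rim (z of lid in the frame of hotplate above 0.12 m and contact force between lid and lifter above 1 N and angle between lid's own z axis and vertical below 0.3 rad), for 0.2 s.
2. the lid lies flat and home in the cooling rest's cup, unhooked from the lifter (horizontal distance between lid and rest below 0.0035 m and angle between lid's own z axis and vertical below 0.04 rad and contact force between lid and rest above 1 N and contact force between lid and lifter below 0.1 N), for 0.2 s.
At the end, for the whole second after the job is handed in: The lid lies flat (within 0.04 rad) and home in the rest's cup (within 3.5 mm of its axis), at rest and free of the lifter; the lifter stands upright (within 0.15 rad) on the floor of its holder's pocket, at rest (all of step 2 and linear speed of each of lid, lifter below 0.01 m/s and horizontal distance between lifter and holder below 0.015 m and angle between lifter's own z axis and vertical below 0.15 rad and height (world z) of lifter below 0.012 m); the robot touches nothing.
It fails at once if the gripper or arm touches the hot lid, the pot or the hot plate (contact force between any of the fingers, the arm and lid above 0.3 N or contact force between any of the fingers, the arm and hotplate above 0.3 N).
It fails at once if more than 15 N between lifter and lid, lid and rest, or lifter and rest or pot (contact force between lifter and lid above 15 N or contact force between any of lid, lifter and rest above 15 N or contact force between lifter and hotplate above 15 N).
It fails at once if the lid tips more than 0.35 rad (angle between lid's own z axis and vertical above 0.35 rad).
It fails at once if the lid is dropped onto the rest (faster than 0.3 m/s over it) (horizontal distance between lid and rest below 0.04 m and linear speed of lid above 0.3 m/s).
It fails at once if a bystander is pushed more than 20 mm (distance of any of nut, hex_bolt, tin, ring_b, stone from where it was at the start of the episode above 0.02 m).
It also fails if it takes over 72 s, if anything falls off the work surface, if the arm or the gripper's body presses on something with over 40 N, if the wrist force passes 120 N, or if a joint passes its speed limit or range.

### The arm

A 7-joint arm with a two-finger parallel gripper is mounted at the origin on a cart in front of the work surface, level with it; the furniture and walls round the work are solid. World frame = base frame: x ahead of the robot, y to its left, z up, the work surface at z = 0. Lengths are in m, angles in degrees, forces in N, time in s.
With the tool pointing down it reaches from about 0.425 to 1.025 m from the base axis. Payload 9.4 kg.
Tool frame: the origin (TCP) lies at the very end of the fingers, on their centre line; the grasp point (between the pads) lies 19 mm behind it; x points along the fingers, y is the direction in which the jaws open and shut, and the axes are right-handed (so a half turn about x gives the same grasp; the last joint's range is limited). The gripper opens to 93 mm and grips with 3 to 60 N. Pads are 15 mm wide; open, the fingers measure 128 mm over their backs; the gripper's body (75 mm by 188 mm) begins 65 mm behind the grasp point.
Start: joints at [69.23, 34.337, -0.143, 91.639, 0.103, 54.024, -4.572], TCP at [0.204, -0.696, 0.219] pointing down, gripper open.
Joint ranges: [-147.43, 147.43], [-19.82, 112.94], [-74.19, 73.91], [6.32, 146.72], [-59.91, 239.91], [6.04, 106.73], [-150.56, 150.56]. Speed limits (degrees/s): [127.2, 127.2, 172.46, 172.46, 180, 180, 180].

### API

Orientations are given as [roll, pitch, yaw] about the fixed x, y, z axes, in that order (R = Rz(yaw) Ry(pitch) Rx(roll)).
In Python, from bench import robot, optics, job_done gives the robot as it stands.
- The arm moves only by the tool jog_arm, never from a script. Its argument "series" is a list of rows, each a list of 7 numbers: the turn, a rotation vector about the tool's x, y, z in degrees, then the shift along the tool's x, y, z in m, then the gripper command: -1 is shut, 1 is fully open, values between are in proportion. In form: [[wx, wy, wz, dx, dy, dz, hand], ...]. A call has 1 to 12 rows; each row is the pose to reach, as a shift and turn from the pose commanded when the call began, along the tool's axes at that moment; what a row does not reach only later rows make up. A row lasts 1/12 s, in which the tool goes at most 41.7 mm and 7.16 degrees, less where a joint would pass 70% of its speed; a pose out of reach is approached as far as the arm can. A call with a gripper value outside its range is refused whole. The fingers move at their own pace and stop on an object; the grip force is fixed at half the most. Time passes only in rows, so rows that repeat a pose let the fingers close. It gives the time, the measured TCP pose, the force and the opening at its end, in the units of the state.
- robot.get_obs(): the state, without advancing time (a new reading comes with each control period).
- optics.get_image(name): name is "scene" or "top" or "wrist"; returns a dict with "frame" (400x640x3 uint8, blue, green, red), "depth" (400x640 float32, m along the optical axis (not along the pixel's ray), 0 where there is no reading), "K" (3x3 intrinsics, pixels), "distortion" ([k1, k2, p1, p2, k3] as OpenCV has them; the pictures are not rectified), "rvec" (rotation vector, rad) and "tvec" (3), from world to camera coordinates, as OpenCV has them. Camera axes: x right, y down, z forward; pixel columns grow to the right and rows downward; lengths in m; the calibration is good to about 2 mm. A picture is of the moment at which its call begins.
- job_done(): hands the job in, once; it reports no verdict.
The state is a dict: "time": time; "joint_positions": joint angles; "joint_velocities": joint speeds; "tau": joint torques, N m; "eef_pos": TCP position; "orientation": TCP orientation; "contact_force": force on the tool from outside, world axes, zero at the start; "ft_torque": the same for the moment, N m; "finger_gap": finger opening in m.
Only numpy, scipy, OpenCV 4.12 (cv2) and the standard library are available. Lean on these libraries where they do the work, as an engineer would, in place of code of your own. Each camera call takes 0.05 s, during which the arm holds its last target.

## Working session

There is one attempt and no reset: what is moved stays moved. The work goes in short steps, Python scripts to look and compute and a tool call to move; the robot and the scene stay as the last step left them, time stands still between calls to the robot, and variables do not carry over. Pictures are saved under pics/ and viewed, and the job is handed in when it is done.

Besides the shell and the picture viewer there is one more tool, called after "Call:" by a JSON object that holds its "fn" and its "kwargs". jog_arm: Moves the arm, as the interface text tells. Its arguments: {"type":"object","properties":{"series":{"type":"array"}},"required":["series"]}

```bash
ls; mkdir -p pics
python3 - <<'E'
from bench import robot, optics
import cv2
print(robot.get_obs())
for n in ("scene","top","wrist"):
    d=optics.get_image(n); cv2.imwrite(f"pics/{n}0.png",d["frame"])
    print(n,d["K"].round(1).tolist(),d["distortion"],d["rvec"],d["tvec"])
E
```

```text
pics
{'time': 0.0, 'joint_positions': array([69.23181009, 34.38410616, -0.14632664, 91.68161887,  0.10363347,
       54.0249399 , -4.57181997]), 'joint_velocities': array([-0.06333563,  0.04223613, -0.01625305, -0.11146663, -0.00809493,
        0.00090583,  0.05770881]), 'tau': array([-2.85338647e-04, -7.65073371e+01,  1.49622224e+00, -2.52349216e+01,
       -5.25550533e-02,  1.71001721e-02,  1.78537020e-04]), 'eef_pos': array([ 0.20422001, -0.69511625,  0.21776072]), 'orientation': array([-84.7097555 ,  89.90945843, 111.66838286]), 'contact_force': array([-0.4247068 , -0.09346296, -0.42439209]), 'ft_torque': array([-0.02421306,  0.00206067, -0.03886886]), 'finger_gap': 0.09310472795624743}
scene [[414.7, 0.0, 330.8], [0.0, 414.7, 195.4], [0.0, 0.0, 1.0]] [0.01495058 0.         0.         0.         0.        ] [ 0.93196624 -2.41483577  1.17273649] [0.3839329  0.30712086 0.64931858]
top [[465.4, 0.0, 314.9], [0.0, 465.4, 208.1], [0.0, 0.0, 1.0]] [-0.02359151  0.          0.          0.          0.        ] [ 2.13989262 -2.13877669  0.15678799] [0.0099014  0.56681964 1.22176715]
wrist [[340.3, 0.0, 324.2], [0.0, 340.3, 199.7], [0.0, 0.0, 1.0]] [-0.04885072  0.          0.          0.          0.        ] [-2.32007632  1.73548692  0.25794055] [-0.72365344 -0.03389017  0.39216358]
```

View pics/scene0.png

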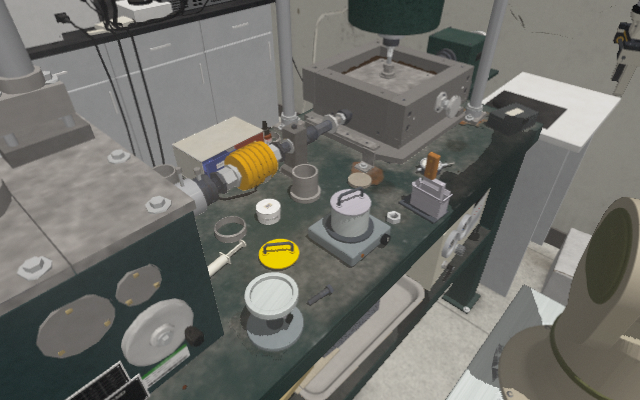

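View pics/top0.png

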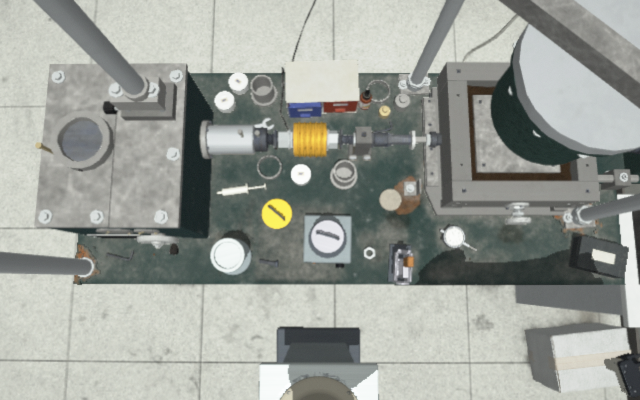

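View pics/wrist0.png

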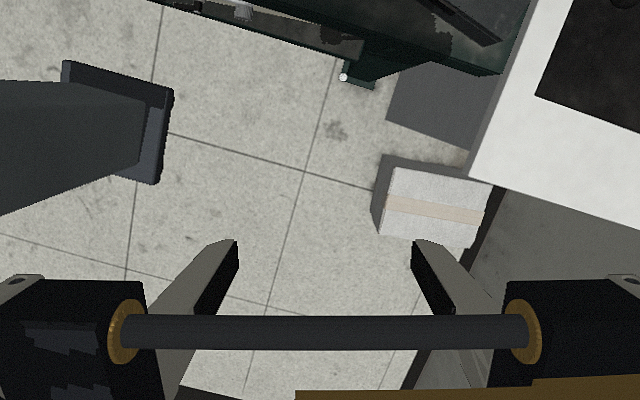

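Top view: lifter in holder about (403,262), with brown handle about (408,262). Grey lid on the pot is at (327,236), rest at (231,255) and nut at (369,253). The yellow decoy lid is at (277,213). The bolt at (268,261) lies close to the rest. The next step is enlarged crops.

```bash
cat > h.py <<'E'
import numpy as np, cv2
from bench import robot, optics
def cam(n): 
    d=optics.get_image(n); d["R"]=cv2.Rodrigues(np.array(d["rvec"]))[0]; d["t"]=np.array(d["tvec"]).ravel(); d["C"]=-d["R"].T@d["t"]; return d
def ray(d,uv):
    p=cv2.undistortPoints(np.array(uv,float).reshape(-1,1,2),d["K"],d["distortion"]).reshape(-1,2)
    return np.c_[p,np.ones(len(p))]@d["R"]
def onz(d,uv,z):
    r=ray(d,uv); return d["C"]+r*((z-d["C"][2])/r[:,2])[:,None]
def proj(d,P):
    return cv2.projectPoints(np.array(P,float).reshape(-1,1,3),np.array(d["rvec"]),np.array(d["tvec"]),d["K"],d["distortion"])[0].reshape(-1,2)
def cloud(d):
    h,w=d["depth"].shape; v,u=np.mgrid[:h,:w]
    r=ray(d,np.c_[u.ravel(),v.ravel()]); P=d["C"]+r*d["depth"].reshape(-1,1)
    return P.reshape(h,w,3)
def tri(d1,a,d2,b):
    r1=ray(d1,[a])[0];r2=ray(d2,[b])[0]
    A=np.c_[r1,-r2]; s=np.linalg.lstsq(A,d2["C"]-d1["C"],rcond=None)[0]
    p,q=d1["C"]+s[0]*r1,d2["C"]+s[1]*r2; return (p+q)/2,np.linalg.norm(p-q)
E
python3 - <<'E'
from h import *
t=cam("top"); s=cam("scene")
cv2.imwrite("pics/t1.png",cv2.resize(t["frame"][190:290,200:430],None,fx=3.4,fy=3.4,interpolation=2))
cv2.imwrite("pics/s1.png",cv2.resize(s["frame"][140:360,230:470],None,fx=2.7,fy=2.7,interpolation=2))
P=cloud(t)
for n,uv in dict(handle=(408,262),lid=(327,236),rest=(231,255),nut=(369,253),yellow=(277,213),table=(300,255),bolt=(268,261)).items(): print(n,P[uv[1],uv[0]].round(3))
E
```

```text
handle [ 0.417 -0.218  0.152]
lid [ 0.482 -0.021  0.133]
rest [0.437 0.227 0.086]
nut [ 0.448 -0.14  -0.009]
yellow [0.554 0.114 0.04 ]
table [ 0.442  0.052 -0.002]
bolt [0.425 0.139 0.01 ]
```

View pics/t1.png

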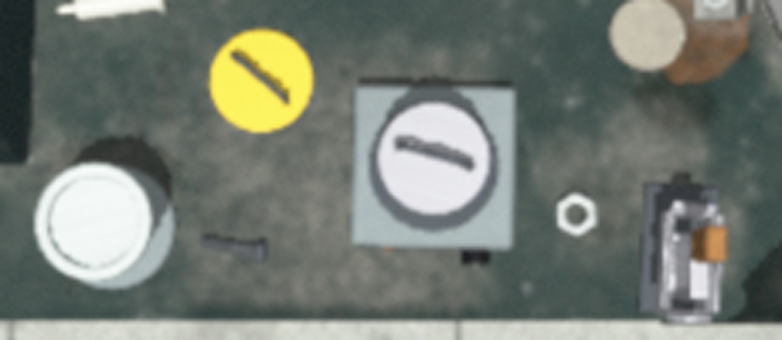

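View pics/s1.png

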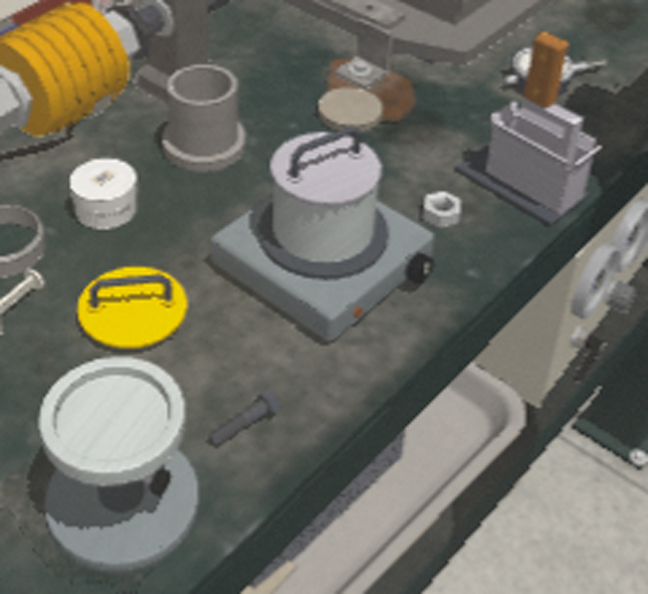

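```bash
cat >> h.py <<'E'
from scipy.spatial.transform import Rotation as Ro
def tcp():
    o=robot.get_obs(); r,p,y=o["orientation"]; return np.array(o["eef_pos"]),Ro.from_euler('xyz',[r,p,y],degrees=True),o
def down(yaw):
    """tool x down, tool y (jaw axis) at world angle yaw deg"""
    a=np.radians(yaw); x=np.array([0,0,-1.]); y=np.array([np.cos(a),np.sin(a),0]); return Ro.from_matrix(np.c_[x,y,np.cross(x,y)])
def jog(pos,yaw=None,R=None):
    p,R0,o=tcp(); Rt=R if R is not None else (R0 if yaw is None else down(yaw))
    w=(R0.inv()*Rt).as_rotvec(degrees=True); d=R0.inv().apply(np.array(pos)-p)
    print("turn",w.round(2),"shift",d.round(4),"rows>=",int(max(np.linalg.norm(w)/7.16,np.linalg.norm(d)/.0417))+1)
E
python3 - <<'E'
from h import *
p,R,o=tcp(); print(R.as_matrix().round(3)); y=R.as_matrix()[:,1]; print("jawyaw",np.degrees(np.arctan2(y[1],y[0])))
w=cam("wrist"); print("wrist cam in tool",R.inv().apply(w["C"]-p).round(4), (R.inv().as_matrix()@w["R"].T).round(3))
t=cam("top"); s=cam("scene")
# masks
def show(n,d):
    hsv=cv2.cvtColor(d["frame"],cv2.COLOR_BGR2HSV)
    return hsv
ht=show("t",t)
for uv in [(327,240),(231,255),(214,255),(408,262),(345,210)]: print(uv,ht[uv[1],uv[0]])
hs=show("s",s)
for uv in [(350,203),(272,290),(432,165),(290,185)]: print(uv,hs[uv[1],uv[0]])
for yaw in(-90,90): jog([.47,-.1,.33],yaw)
E
```

```text
[[-0.     0.282 -0.959]
 [ 0.001 -0.959 -0.282]
 [-1.    -0.001  0.   ]]
jawyaw -73.6234680771366
wrist cam in tool [-0.166  -0.0004 -0.0808] [[ 0.001 -0.288  0.958]
 [ 1.     0.    -0.001]
 [-0.     0.958  0.288]]
(327, 240) [120   4 235]
(231, 255) [ 78   5 248]
(214, 255) [ 76  13 208]
(408, 262) [ 15 139 176]
(345, 210) [80 33 93]
(350, 203) [145   8 193]
(272, 290) [ 53   5 212]
(432, 165) [ 14 129  95]
(290, 185) [35 21 72]
turn [1.638e+01 1.000e-02 1.000e-02] shift [-0.1114 -0.4965 -0.4227] rows>= 16
turn [-1.6362e+02 -2.0000e-02  1.0000e-02] shift [-0.1114 -0.4965 -0.4227] rows>= 23
```

Run:
```python
from h import *
jog([.50,-.12,.34],-90)
```

```text
turn [1.638e+01 1.000e-02 1.000e-02] shift [-0.1214 -0.4689 -0.4459] rows>= 16
```

Call:
{"fn": "jog_arm", "kwargs": {"series": [[0,0,0,-0.08,0,0,1],[0,0,0,-0.12,0,0,1],[16.38,0,0,-0.1214,-0.4689,-0.4459,1],[16.38,0,0,-0.1214,-0.4689,-0.4459,1],[16.38,0,0,-0.1214,-0.4689,-0.4459,1],[16.38,0,0,-0.1214,-0.4689,-0.4459,1],[16.38,0,0,-0.1214,-0.4689,-0.4459,1],[16.38,0,0,-0.1214,-0.4689,-0.4459,1],[16.38,0,0,-0.1214,-0.4689,-0.4459,1],[16.38,0,0,-0.1214,-0.4689,-0.4459,1],[16.38,0,0,-0.1214,-0.4689,-0.4459,1],[16.38,0,0,-0.1214,-0.4689,-0.4459,1]]}}

```text
time: 1.4
eef_pos: [0.3949, -0.3237, 0.3269]
orientation: [135.3, 90.0, -44.7]
contact_force: [0.9, -1.4, -0.9]
finger_gap: 0.0925
```

Run:
```python
from h import *
jog([.50,-.12,.34],-90)
```

```text
turn [-0.01 -0.03 -0.03] shift [-0.0132 -0.2037 -0.1051] rows>= 6
```

Call:
{"fn": "jog_arm", "kwargs": {"series": [[0,0,0,-0.013,-0.204,-0.105,1],[0,0,0,-0.013,-0.204,-0.105,1],[0,0,0,-0.013,-0.204,-0.105,1],[0,0,0,-0.013,-0.204,-0.105,1],[0,0,0,-0.013,-0.204,-0.105,1],[0,0,0,-0.013,-0.204,-0.105,1],[0,0,0,-0.013,-0.204,-0.105,1],[0,0,0,-0.013,-0.204,-0.105,1]]}}

```text
time: 2.07
eef_pos: [0.4998, -0.1204, 0.3394]
orientation: [172.4, 90.0, -7.4]
contact_force: [0.5, -0.3, -0.2]
finger_gap: 0.0929
```

Run:
```python
from h import *
import pickle
p,R,o=tcp(); print(p,o["time"],o["contact_force"])
w=cam("wrist");t=cam("top");s=cam("scene"); pickle.dump((w,t,s,p,R.as_matrix()),open("v1.pkl","wb"))
cv2.imwrite("pics/w1.png",w["frame"])
```

```text
[ 0.49977878 -0.12042222  0.33944184] 2.0667 [ 0.50271331 -0.33019937 -0.1657625 ]
```

View pics/w1.png

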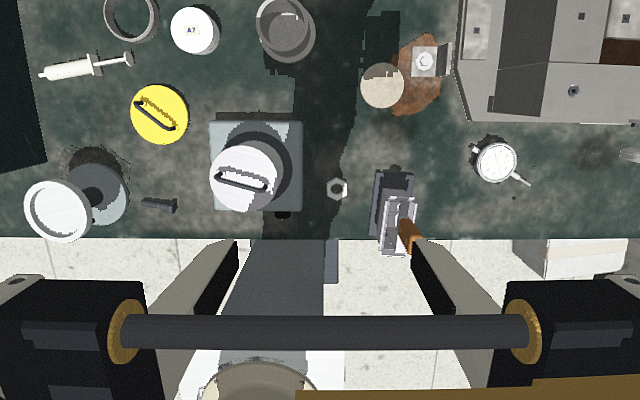

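Wrist view: lid at (243,180), rest cup at (58,210), holder at (397,215), brown handle at (410,235), yellow decoy at (160,113), bolt at (160,204).

Run:
```python
from h import *
import pickle
w,t,s,p,R=pickle.load(open("v1.pkl","rb"))
c=w["frame"]
a=cv2.resize(c[130:270,190:290],None,fx=4,fy=4,interpolation=2)
b=cv2.resize(c[150:290,350:450],None,fx=4,fy=4,interpolation=2)
cv2.imwrite("pics/wc.png",np.hstack([a,b]))
st=s["frame"]; 
a=cv2.resize(st[140:230,395:465],None,fx=5.5,fy=5.5,interpolation=2); b=cv2.resize(t["frame"][230:295,380:425],None,fx=7.6,fy=7.6,interpolation=2)[:495]
b=cv2.copyMakeBorder(b,0,495-b.shape[0],0,0,cv2.BORDER_CONSTANT) if b.shape[0]<495 else b
cv2.imwrite("pics/hc.png",np.hstack([a,b]))
# disc fits
def disc(d,uv,z,name,lo=150,smax=40,rad=60):
    hsv=cv2.cvtColor(d["frame"],cv2.COLOR_BGR2HSV)
    m=((hsv[...,2]>lo)&(hsv[...,1]<smax)).astype(np.uint8)
    m=cv2.morphologyEx(m,cv2.MORPH_CLOSE,np.ones((3,3)))
    cs,_=cv2.findContours(m,cv2.RETR_EXTERNAL,cv2.CHAIN_APPROX_NONE)
    for k in cs:
        if cv2.contourArea(k)>200 and cv2.pointPolygonTest(k,uv,False)>=0:
            e=cv2.fitEllipse(cv2.convexHull(k)); 
            pts=onz(d,k.reshape(-1,2),z)[:,:2]
            (cx,cy),r=cv2.minEnclosingCircle(pts.astype(np.float32))
            A=np.c_[2*pts,np.ones(len(pts))]; q=np.linalg.lstsq(A,(pts**2).sum(1),rcond=None)[0]
            rr=np.sqrt(q[2]+q[0]**2+q[1]**2); print(name,"ell",np.round(e,2).tolist() if 0 else e,"circ",q[:2].round(4),"r",rr.round(4),"minenc",round(cx,4),round(cy,4),round(r,4))
            return e
    print(name,"none")
disc(w,(235,190),.105,"lid w"); disc(t,(330,245),.105,"lid t",190)
for z in(.09,.1): disc(w,(58,220),z,"rest w"); disc(t,(231,255),z,"rest t",170)
P=cloud(w)
print("rest rim",P[205:215,20:105:4][:,:,2].mean(0).round(3))
print("lid z",P[190:205,225:250:4][:,:,2].round(3).mean(0))
```

```text
lid w ell ((234.5460205078125, 167.0531463623047), (76.87862396240234, 97.68535614013672), 158.7560272216797) circ [ 0.4991 -0.0141] r 0.0407 minenc 0.5 -0.0087 0.0578
lid t ell ((326.6452941894531, 236.15028381347656), (30.946252822875977, 31.386280059814453), 5.63027286529541) circ [ 0.486  -0.0174] r 0.0364 minenc 0.4845 -0.0209 0.0408
rest w ell ((106.3116455078125, 241.50015258789062), (144.6826934814453, 234.0455322265625), 85.12147521972656) circ [0.3806 0.1903] r 0.1062 minenc 0.3645 0.1828 0.1737
rest t ell ((229.62171936035156, 255.77804565429688), (34.99742889404297, 40.14171600341797), 107.32320404052734) circ [0.4347 0.2316] r 0.0467 minenc 0.4364 0.2295 0.0521
rest w ell ((106.3116455078125, 241.50015258789062), (144.6826934814453, 234.0455322265625), 85.12147521972656) circ [0.3854 0.1829] r 0.1037 minenc 0.3697 0.1755 0.1695
rest t ell ((229.62171936035156, 255.77804565429688), (34.99742889404297, 40.14171600341797), 107.32320404052734) circ [0.4342 0.2297] r 0.0463 minenc 0.4358 0.2276 0.0516
rest rim [-0.001  0.056  0.095  0.09   0.085  0.085  0.085  0.085  0.085  0.086
  0.086  0.085  0.085  0.085  0.086  0.094  0.094  0.089  0.014  0.01
  0.011  0.011]
lid z [0.10493333 0.10466667 0.1048     0.105      0.10533333 0.10506667
 0.1064    ]
```

View pics/wc.png

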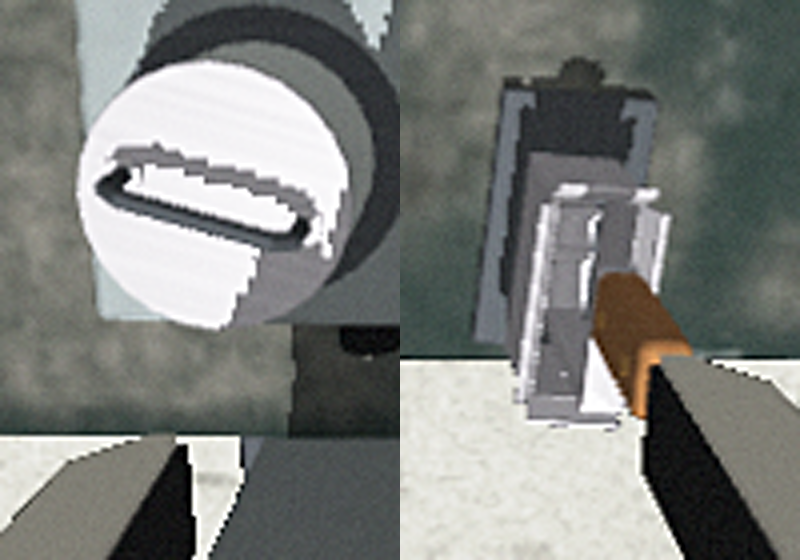

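View pics/hc.png

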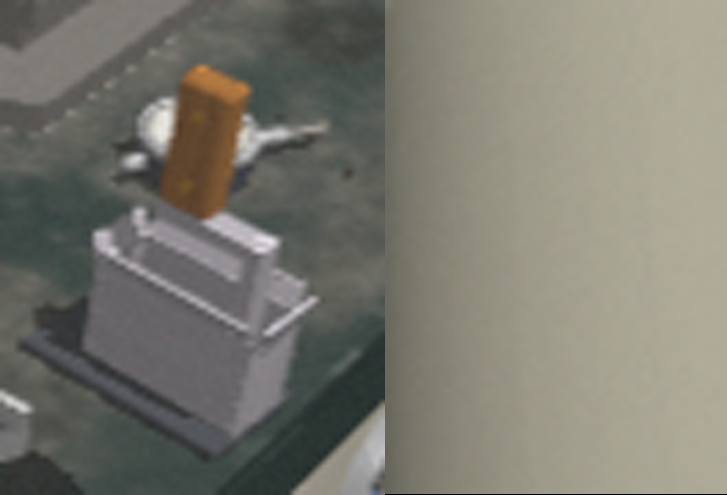

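```bash
cat >> h.py <<'E'
def band(d,P,c,rad,z0,z1,m=None):
    ok=(d["depth"]>0)&(P[...,2]>z0)&(P[...,2]<z1)&(np.hypot(P[...,0]-c[0],P[...,1]-c[1])<rad)
    if m is not None: ok&=m
    return ok
def circfit(pts,n=72):
    """circle through outermost points per angle sector"""
    c=pts.mean(0)
    for _ in range(8):
        d=pts-c; a=np.floor((np.arctan2(d[:,1],d[:,0])+np.pi)/(2*np.pi)*n).astype(int); r=np.hypot(*d.T)
        e=np.array([pts[a==i][r[a==i].argmax()] for i in range(n) if (a==i).any()])
        q=np.linalg.lstsq(np.c_[2*e,np.ones(len(e))],(e**2).sum(1),rcond=None)[0]
        c=q[:2]; rr=np.sqrt(q[2]+c@c)
        res=np.abs(np.hypot(*(e-c).T)-rr); e=e[res<np.median(res)*3+1e-4]
        q=np.linalg.lstsq(np.c_[2*e,np.ones(len(e))],(e**2).sum(1),rcond=None)[0]; c=q[:2]; rr=np.sqrt(q[2]+c@c)
    return c,rr,len(e)
E
python3 - <<'E'
from h import *
import pickle
w,t,s,p,R=pickle.load(open("v1.pkl","rb"))
for n,d in dict(w=w,t=t,s=s).items():
    P=cloud(d); print("==",n)
    m=band(d,P,(.48,-.02),.06,.101,.109); print("lid",m.sum(),np.median(P[m][:,2]).round(4)); print(circfit(P[m][:,:2]))
    m=band(d,P,(.48,-.02),.06,.122,.142); Q=P[m]; print("bar",m.sum(),Q.mean(0).round(4),"ztop",np.percentile(Q[:,2],[10,50,95]).round(4)); 
    if len(Q)>3:
        v=np.linalg.svd(Q[:,:2]-Q[:,:2].mean(0))[2][0]; u=(Q[:,:2]-Q[:,:2].mean(0))@v; print(" dir",np.degrees(np.arctan2(v[1],v[0])).round(1),"ext",u.min().round(4),u.max().round(4),"midext",(Q[:,:2].mean(0)+v*(u.min()+u.max())/2).round(4))
    m=band(d,P,(.435,.23),.07,.0905,.10); print("rest",m.sum(),np.median(P[m][:,2]).round(4)); print(circfit(P[m][:,:2]))
    hsv=cv2.cvtColor(d["frame"],cv2.COLOR_BGR2HSV); wood=(hsv[...,0]<25)&(hsv[...,1]>100)
    m=band(d,P,(.41,-.21),.08,.08,.17,wood); Q=P[m]; print("wood",m.sum(),Q.mean(0).round(4),Q.min(0).round(3),Q.max(0).round(3))
    m=band(d,P,(.41,-.21),.08,.139,.17,wood); Q=P[m]; print("woodtop",m.sum(),Q.mean(0).round(4),Q.min(0).round(3),Q.max(0).round(3))
    m=band(d,P,(.41,-.21),.08,.058,.075,~wood); Q=P[m]
    if len(Q)>5: print("holder mouth",m.sum(),Q.mean(0).round(4),cv2.minAreaRect((Q[:,:2]*1000).astype(np.float32)))
E
```

```text
== w
lid 3304 0.1049
(array([ 0.48584375, -0.02192245]), np.float64(0.04154271537363812), 72)
bar 292 [ 0.4859 -0.0231  0.1311] ztop [0.1276 0.1318 0.1336]
 dir 73.6 ext -0.0296 0.0321 midext [ 0.4862 -0.0219]
rest 1309 0.094
(array([0.43803431, 0.2355848 ]), np.float64(0.04342170495442624), 68)
wood 459 [ 0.4269 -0.2195  0.1308] [ 0.409 -0.231  0.094] [ 0.433 -0.215  0.152]
woodtop 185 [ 0.4258 -0.2199  0.1479] [ 0.409 -0.231  0.139] [ 0.433 -0.215  0.152]
holder mouth 533 [ 0.4107 -0.2182  0.0636] ((408.73211669921875, -221.42376708984375), (43.345977783203125, 90.50489044189453), 85.22291564941406)
== t
lid 619 0.1042
(array([ 0.48382945, -0.01997963]), np.float64(0.03987978624657064), 65)
bar 56 [ 0.4843 -0.0203  0.1303] ztop [0.1275 0.1303 0.1342]
 dir 73.9 ext -0.0293 0.0287 midext [ 0.4842 -0.0206]
rest 272 0.0933
(array([0.43654288, 0.23578295]), np.float64(0.042210332194270256), 70)<stdin>:12: RuntimeWarning: Mean of empty slice.
  ret = um.true_divide(
Traceback (most recent call last):
ValueError: zero-size array to reduction operation minimum which has no identity
```

Wrist-camera checks against the text:
- Lid: top 104.9 mm (105 expected), bar top 133.6 mm (133 expected), bar direction 73.6°, so lid x is at −16.4°.
- Rest: rim at about 94 mm.
- Holder: yaw about −4.8°, handle top 152 mm, matching the text.

Next I look closely at the handle from above it.

Run:
```python
from h import *
jog([.455,-.222,.27],-95)
```

```text
turn [ 4.89  0.02 -0.03] shift [0.0694 0.0991 0.0436] rows>= 4
```

Call:
{"fn": "jog_arm", "kwargs": {"series": [[4.9,0,0,0.069,0.099,0.044,1],[4.9,0,0,0.069,0.099,0.044,1],[4.9,0,0,0.069,0.099,0.044,1],[4.9,0,0,0.069,0.099,0.044,1],[4.9,0,0,0.069,0.099,0.044,1],[4.9,0,0,0.069,0.099,0.044,1]]}}

```text
time: 2.72
eef_pos: [0.4551, -0.2213, 0.2706]
orientation: [-64.7, 90.0, 110.2]
contact_force: [-0.0, 0.5, -0.4]
finger_gap: 0.093
```

Run:
```python
from h import *
import pickle
p,R,o=tcp(); print(p,o["time"],o["contact_force"])
d=cam("wrist"); pickle.dump((d,p,R.as_matrix()),open("v2.pkl","wb"))
cv2.imwrite("pics/w2.png",d["frame"])
P=cloud(d)
hsv=cv2.cvtColor(d["frame"],cv2.COLOR_BGR2HSV); wood=(hsv[...,0]<25)&(hsv[...,1]>100)
m=band(d,P,(.41,-.21),.08,.08,.17,wood); Q=P[m]; print("wood",m.sum(),Q.min(0).round(4),Q.max(0).round(4))
m=band(d,P,(.41,-.21),.08,.149,.17,wood); Q=P[m]; print("top",m.sum(),Q.mean(0).round(4),cv2.minAreaRect((Q[:,:2]*1000).astype(np.float32)))
m=band(d,P,(.41,-.21),.08,.062,.07,~wood); Q=P[m]; print("mouth",m.sum(),Q.mean(0).round(4),cv2.minAreaRect((Q[:,:2]*1000).astype(np.float32)))
m=band(d,P,(.41,-.21),.08,.003,.011,~wood); Q=P[m]; print("foot",m.sum(),cv2.minAreaRect((Q[:,:2]*1000).astype(np.float32)))
m=band(d,P,(.41,-.21),.08,.085,.094,~wood); Q=P[m]; print("arm",m.sum(),cv2.minAreaRect((Q[:,:2]*1000).astype(np.float32)))
```

```text
[ 0.45513255 -0.22126983  0.27058896] 2.7167 [-0.0006601   0.45217817 -0.37735651]
wood 687 [ 0.4079 -0.2321  0.0948] [ 0.4333 -0.2161  0.1539]
top 412 [ 0.421  -0.2241  0.1513] ((420.37579345703125, -223.75314331054688), (14.542150497436523, 25.026023864746094), 85.73640441894531)
mouth 731 [ 0.4092 -0.2221  0.0648] ((408.3289794921875, -221.92822265625), (44.23478317260742, 90.88379669189453), 85.70893096923828)
foot 1792 ((423.3681335449219, -193.99725341796875), (118.11354064941406, 103.5967025756836), 85.32925415039062)
arm 26 ((431.634033203125, -225.19073486328125), (13.696736335754395, 1.7792750597000122), 84.74079132080078)
```

View pics/w2.png

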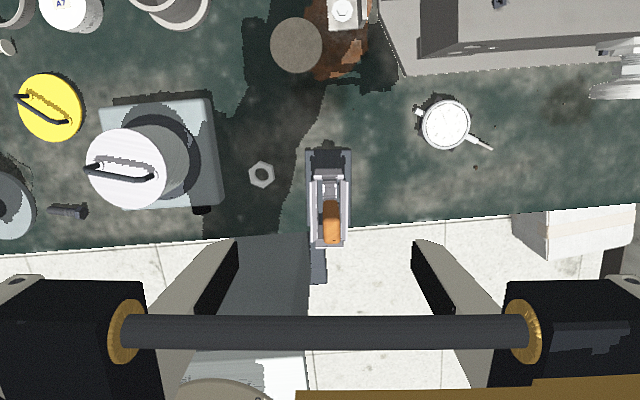

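Run:
```python
from h import *
jog([.4205,-.2236,.105],-94.3)
```

```text
turn [-0.64 -0.05  0.01] shift [0.1659 0.0061 0.0351] rows>= 5
```

Call:
{"fn": "jog_arm", "kwargs": {"series": [[-0.6,0,0,0.02,0.006,0.035,1],[-0.6,0,0,0.04,0.006,0.035,1],[-0.6,0,0,0.075,0.006,0.035,1],[-0.6,0,0,0.11,0.006,0.035,1],[-0.6,0,0,0.14,0.006,0.035,1],[-0.6,0,0,0.166,0.006,0.035,1],[-0.6,0,0,0.166,0.006,0.035,1],[-0.6,0,0,0.166,0.006,0.035,1],[-0.6,0,0,0.166,0.006,0.035,1]]}}

```text
time: 3.52
eef_pos: [0.4212, -0.2234, 0.1058]
orientation: [168.3, 89.9, -15.9]
contact_force: [-0.2, 0.3, 0.5]
finger_gap: 0.0929
```

Run:
```python
from h import *
jog([.4205,-.2236,.105],-94.3)
p,R,o=tcp(); print(p,o["contact_force"],o["joint_positions"])
d=cam("scene"); cv2.imwrite("pics/s3.png",cv2.resize(d["frame"][100:240,350:500],None,fx=4,fy=4))
```

```text
turn [ 0.05 -0.09 -0.02] shift [0.0008 0.0003 0.0007] rows>= 1
[ 0.4212012  -0.22337552  0.1057641 ] [-0.19810157  0.25669459  0.4713116 ] [ 24.12689742  28.12326405  -4.16092094 129.37245032   5.09643308
  22.55474662 -78.50048674]
```

View pics/s3.png

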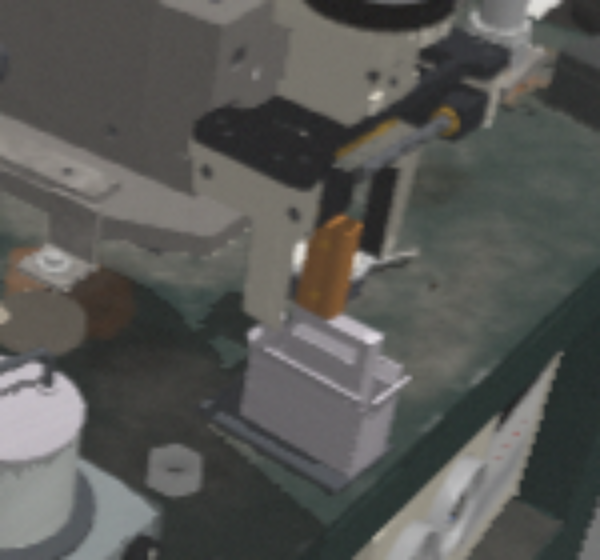

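The handle stands between the open fingers at about (330,265) in the crop. I close on it.

Call:
{"fn": "jog_arm", "kwargs": {"series": [[0,0,0,0,0,0,-1],[0,0,0,0,0,0,-1],[0,0,0,0,0,0,-1],[0,0,0,0,0,0,-1],[0,0,0,0,0,0,-1],[0,0,0,0,0,0,-1],[0,0,0,0,0,0,-1],[0,0,0,0,0,0,-1]]}}

```text
time: 4.23
eef_pos: [0.42, -0.2236, 0.1044]
orientation: [-11.5, 90.0, 164.2]
contact_force: [0.4, 0.2, 0.1]
finger_gap: 0.0442
```

Run:
```python
from h import *
p,R,o=tcp(); print(p,R.as_matrix().round(4).tolist(),o["contact_force"],o["ft_torque"],o["finger_gap"])
np.savez("grasp.npz",p=p,R=R.as_matrix())
```

```text
[ 0.42000482 -0.22356893  0.10435687] [[-0.0002, -0.0751, -0.9972], [0.0, -0.9972, 0.0751], [-1.0, -0.0, 0.0002]] [0.37413782 0.16924187 0.11757547] [0.01237296 0.03817808 0.02827513] 0.044172494281996016
```

Still closing, so I wait more.

Call:
{"fn": "jog_arm", "kwargs": {"series": [[0,0,0,0,0,0,-1],[0,0,0,0,0,0,-1],[0,0,0,0,0,0,-1],[0,0,0,0,0,0,-1],[0,0,0,0,0,0,-1],[0,0,0,0,0,0,-1],[0,0,0,0,0,0,-1],[0,0,0,0,0,0,-1]]}}

```text
time: 4.9
eef_pos: [0.42, -0.2236, 0.1044]
orientation: [15.1, 90.0, -169.2]
contact_force: [0.1, -0.9, -0.9]
finger_gap: 0.0156
```

Run:
```python
from h import *
p,R,o=tcp(); print(p,R.as_matrix().round(4).tolist(),o["contact_force"],o["ft_torque"],o["finger_gap"])
np.savez("grasp.npz",p=p,R=R.as_matrix())
```

```text
[ 0.42001556 -0.22360204  0.10437677] [[-0.0001, -0.0751, -0.9972], [-0.0, -0.9972, 0.0751], [-1.0, 0.0, 0.0001]] [ 0.05124805 -0.88106164 -0.85585716] [-0.02270022 -0.05819585 -0.01734992] 0.015615916450356614
```

Gap is 15.6 mm against a 16 mm handle, so it is gripped. The lifter origin is about 98.4 mm below the TCP. I lift it straight up.

Call:
{"fn": "jog_arm", "kwargs": {"series": [[0,0,0,-0.01,0,0,-1],[0,0,0,-0.025,0,0,-1],[0,0,0,-0.045,0,0,-1],[0,0,0,-0.07,0,0,-1],[0,0,0,-0.1,0,0,-1],[0,0,0,-0.13,0,0,-1],[0,0,0,-0.16,0,0,-1],[0,0,0,-0.16,0,0,-1],[0,0,0,-0.16,0,0,-1]]}}

```text
time: 5.65
eef_pos: [0.4205, -0.2238, 0.2656]
orientation: [160.1, 89.8, -24.2]
contact_force: [-1.1, 1.1, -2.5]
finger_gap: 0.0156
```

Run:
```python
from h import *
p,R,o=tcp(); print(p,o["contact_force"],o["ft_torque"],o["finger_gap"])
a=np.radians(-16.4); X=np.array([np.cos(a),np.sin(a)]); c=np.array([.4862,-.0219])-.05*X
jog([*c,.262],-106.4); jog([*c,.2074],-106.4); print(c)
```

```text
[ 0.42046089 -0.2237956   0.26558964] [-1.13825898  1.08584982 -2.46104117] [0.06772818 0.01566027 0.05528833] 0.015611318403567623
turn [12.08 -0.17 -0.04] shift [ 0.0034 -0.2167 -0.0015] rows>= 6
turn [12.08 -0.17 -0.04] shift [ 0.058  -0.2168 -0.0013] rows>= 6
[ 0.4382343  -0.00778293]
```

Call:
{"fn": "jog_arm", "kwargs": {"series": [[3,0,0,0.003,-0.03,0,-1],[6,0,0,0.003,-0.065,0,-1],[9,0,0,0.003,-0.1,0,-1],[12.1,0,0,0.003,-0.135,0,-1],[12.1,0,0,0.003,-0.17,0,-1],[12.1,0,0,0.003,-0.2,-0.001,-1],[12.1,0,0,0.003,-0.2168,-0.0015,-1],[12.1,0,0,0.003,-0.2168,-0.0015,-1],[12.1,0,0,0.003,-0.2168,-0.0015,-1],[12.1,0,0,0.003,-0.2168,-0.0015,-1]]}}

```text
time: 6.48
eef_pos: [0.4371, -0.0083, 0.2604]
orientation: [28.4, 89.9, -168.0]
contact_force: [-0.2, -0.1, -1.5]
finger_gap: 0.0157
```

Run:
```python
from h import *
import pickle
p,R,o=tcp(); print(p,o["contact_force"],o["joint_positions"].round(1))
d=cam("wrist"); s=cam("scene"); t=cam("top"); pickle.dump((d,s,t,p,R.as_matrix()),open("v3.pkl","wb"))
cv2.imwrite("pics/w4.png",d["frame"]); cv2.imwrite("pics/s4.png",cv2.resize(s["frame"][100:280,280:460],None,fx=3.3,fy=3.3))
c=np.array([.4862,-.0219]); X=np.array([np.cos(np.radians(-16.4)),np.sin(np.radians(-16.4))])
jog([*(c-.05*X),.2074],-106.4)
```

```text
[ 0.43705602 -0.00834347  0.26038473] [-0.19150106 -0.09533163 -1.48902091] [   2.4   11.7  -10.4  124.2    3.    44.5 -116.4]
turn [-0.12  0.05 -0.03] shift [ 0.0536 -0.0011 -0.0005] rows>= 2
```

View pics/w4.png

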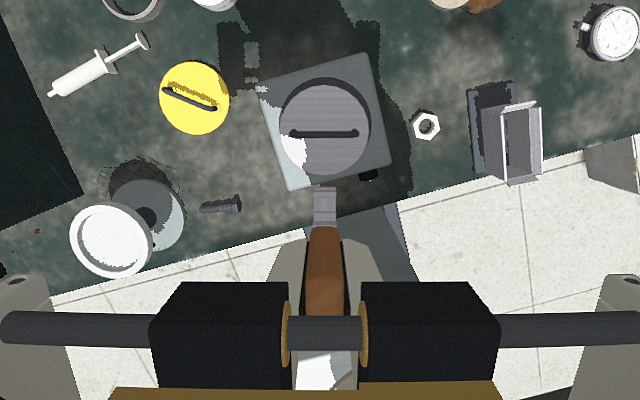

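View pics/s4.png

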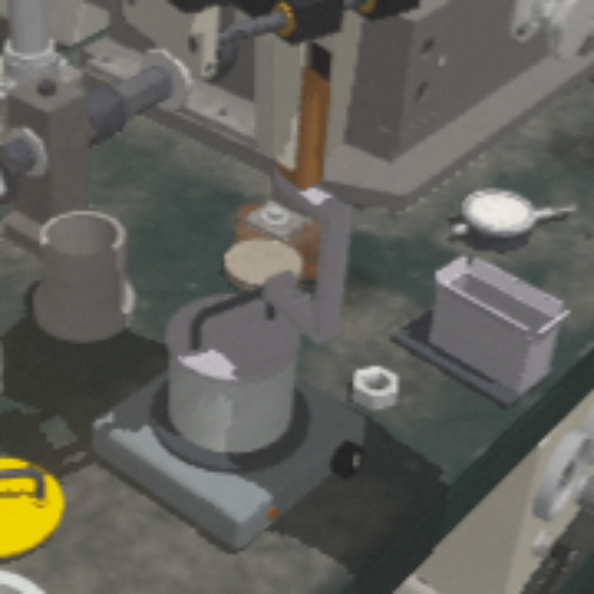

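Wrist view: the lifter arm (324,187–225) lines up with the bar's middle (325,134), and the bar is square to it. I check the lifter's own height in the cloud.

Run:
```python
from h import *
import pickle
d,s,t,p,R=pickle.load(open("v3.pkl","rb"))
P=cloud(d); m=(P[...,2]>.225)&(P[...,2]<.257); m[:, :308]=0; m[:,340:]=0; m[:183]=0; m[226:]=0
Q=P[m]; L=(Q-p)@np.c_[-R[:,2],-R[:,1],[0,0,1]] # lifter x = -tool z
print("armtop n",len(Q),"z",np.percentile(Q[:,2],[5,50,95]).round(4),"lx",L[:,0].min().round(4),L[:,0].max().round(4),"ly",L[:,1].min().round(4),L[:,1].max().round(4), "expected top",p[2]-.0984+.084)
P=cloud(s); L=(P-p)@np.c_[-R[:,2],-R[:,1],[0,0,1]]
m=(abs(L[...,0]+.01)<.045)&(abs(L[...,1])<.02)&(L[...,2]<-.01)&(P[...,2]>.14)
Q=L[m]; print(len(Q),"lx",Q[:,0].min().round(4),Q[:,0].max().round(4),"ly",Q[:,1].min().round(4),Q[:,1].max().round(4),"z",np.sort(Q[:,2])[[0,5,15,-1]].round(4))
lo=Q[Q[:,2]<-.085]; print("blade",len(lo),lo.min(0).round(4),lo.max(0).round(4))
# bar height by this view + earlier view triangulation
P=cloud(d); m=band(d,P,(.486,-.022),.04,.12,.142); Q=P[m]; print("bar",len(Q),Q.mean(0).round(4),np.percentile(Q[:,2],[50,95,99]).round(4)); v=np.linalg.svd(Q[:,:2]-Q[:,:2].mean(0))[2][0]; print(np.degrees(np.arctan2(v[1],v[0])))
m=band(d,P,(.486,-.022),.06,.101,.109); print("lidtop",np.median(P[m][:,2]),circfit(P[m][:,:2]))
```

```text
armtop n 117 z [0.2398 0.2429 0.2459] lx 0.0105 0.0119 ly -0.0062 0.0071 expected top 0.24598472696183343
663 lx -0.042 0.0111 ly -0.0088 0.0105 z [-0.0996 -0.0984 -0.097  -0.0101]
blade 226 [-0.0418 -0.0088 -0.0996] [ 0.0111  0.0105 -0.0851]
bar 484 [ 0.4856 -0.0219  0.1315] [0.132  0.1335 0.1341]
73.60275988653346
lidtop 0.10495610788245491 (array([ 0.48526395, -0.02182386]), np.float64(0.04140273414511625), 69)
```

Call:
{"fn": "jog_arm", "kwargs": {"series": [[0,0,0,0.01,-0.001,0,-1],[0,0,0,0.025,-0.001,0,-1],[0,0,0,0.04,-0.001,0,-1],[0,0,0,0.0525,-0.001,0,-1],[0,0,0,0.0525,-0.001,0,-1],[0,0,0,0.0525,-0.001,0,-1],[0,0,0,0.0525,-0.001,0,-1]]}}

```text
time: 7.22
eef_pos: [0.4384, -0.0069, 0.2094]
orientation: [-166.3, 90.0, -2.8]
contact_force: [-0.9, 0.2, -1.6]
finger_gap: 0.0161
```

Run:
```python
from h import *
p,R,o=tcp(); print(p,o["contact_force"],R.as_matrix().round(3).tolist(),o["joint_positions"].round(1))
s=cam("scene"); cv2.imwrite("pics/s5.png",cv2.resize(s["frame"][150:250,310:410],None,fx=6,fy=6,interpolation=2))
c=np.array([.4857,-.0219]); X=np.array([np.cos(np.radians(-16.4)),np.sin(np.radians(-16.4))])
print("ahead/lateral to bar",(c-p[:2])@X,(c-p[:2])@np.array([-X[1],X[0]]),"lifter z",p[2]-.0984)
jog([*c,.2079],-106.4)
```

```text
[ 0.4383792  -0.00694575  0.2094207 ] [-0.86156215  0.17769137 -1.57108008] [[0.0, -0.283, -0.959], [-0.0, -0.959, 0.283], [-1.0, -0.0, -0.0]] [   1.5   16.   -10.1  127.9    4.7   36.5 -118.4]
ahead/lateral to bar 0.04961770871806621 -0.0009852019988252725 lifter z 0.11102070128422754
turn [-0.04 -0.05  0.02] shift [ 0.0017  0.0011 -0.0495] rows>= 2
```

View pics/s5.png

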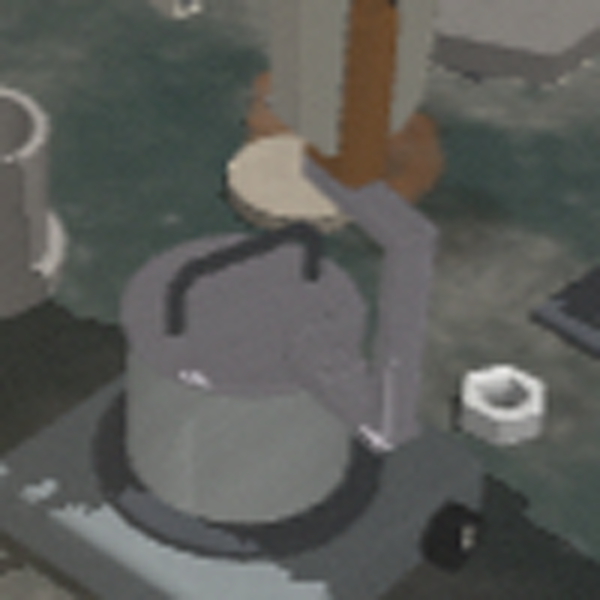

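The blade's tip is just over the flange edge and above the lid top. I push it in slowly.

Call:
{"fn": "jog_arm", "kwargs": {"series": [[0,0,0,0.0017,0.001,0,-1],[0,0,0,0.0017,0.001,-0.006,-1],[0,0,0,0.0017,0.001,-0.012,-1],[0,0,0,0.0017,0.001,-0.018,-1],[0,0,0,0.0017,0.001,-0.024,-1],[0,0,0,0.0017,0.001,-0.024,-1],[0,0,0,0.0017,0.001,-0.024,-1]]}}

```text
time: 7.85
eef_pos: [0.4612, -0.0144, 0.2071]
orientation: [6.0, 90.0, 169.5]
contact_force: [0.5, -0.3, -2.9]
finger_gap: 0.016
```

```bash
cat > chk.py <<'E'
from h import *
p,R,o=tcp(); print(p,o["contact_force"],o["ft_torque"],o["time"])
c=np.array([.4857,-.0219]); X=np.array([np.cos(np.radians(-16.4)),np.sin(np.radians(-16.4))])
print("ahead/lateral to bar",(c-p[:2])@X,(c-p[:2])@np.array([-X[1],X[0]]),"lifter z",p[2]-.0984)
jog([*c,.2079],-106.4)
E
python3 chk.py
```

```text
[ 0.46115687 -0.01438841  0.20706251] [ 0.5313275  -0.33397831 -2.8556842 ] [ 0.08303095  0.02906816 -0.01171768] 7.85
ahead/lateral to bar 0.025665403440618555 -0.00027642861408529553 lifter z 0.10866251336990589
turn [-0.02  0.02 -0.  ] shift [-0.0008  0.0003 -0.0257] rows>= 1
```

Call:
{"fn": "jog_arm", "kwargs": {"series": [[0,0,0,-0.0005,0,-0.006,-1],[0,0,0,-0.0005,0,-0.012,-1],[0,0,0,-0.0005,0,-0.018,-1],[0,0,0,-0.0005,0,-0.0252,-1],[0,0,0,-0.0005,0,-0.0252,-1],[0,0,0,-0.0005,0,-0.0252,-1]]}}

```text
time: 8.35
eef_pos: [0.4853, -0.0215, 0.2075]
orientation: [3.3, 90.0, 166.8]
contact_force: [-0.7, -0.6, -2.2]
finger_gap: 0.0158
```

```bash
python3 chk.py
python3 - <<'E'
from h import *
s=cam("scene"); cv2.imwrite("pics/s6.png",cv2.resize(s["frame"][150:250,310:410],None,fx=6,fy=6,interpolation=2))
E
```

```text
[ 0.48534403 -0.02153757  0.20753992] [-0.67223818 -0.63409426 -2.20049803] [0.00019674 0.03230155 0.01069847] 8.35
ahead/lateral to bar 0.00044381092456465763 -0.000247178650860039 lifter z 0.10913992064418242
turn [-0.03  0.01 -0.  ] shift [-0.0004  0.0002 -0.0004] rows>= 1
```

View pics/s6.png

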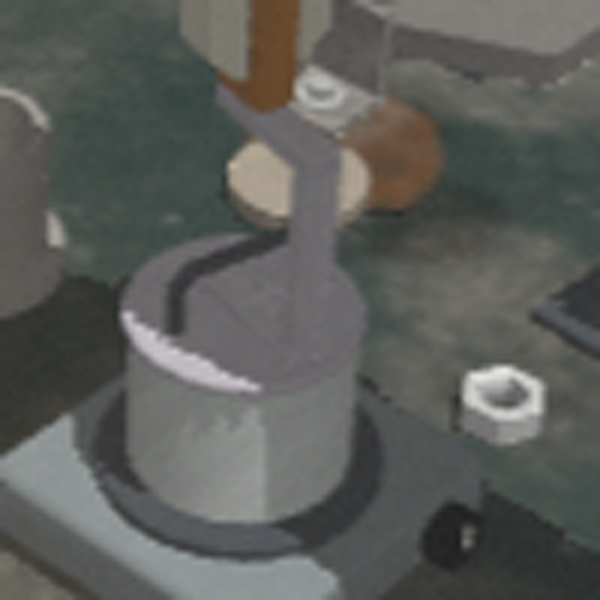

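Blade is under the bar, with no contact forces. I raise slowly to take the load.

Call:
{"fn": "jog_arm", "kwargs": {"series": [[0,0,0,-0.004,0,0,-1],[0,0,0,-0.008,0,0,-1],[0,0,0,-0.01,0,0,-1],[0,0,0,-0.011,0,0,-1],[0,0,0,-0.012,0,0,-1],[0,0,0,-0.013,0,0,-1],[0,0,0,-0.014,0,0,-1],[0,0,0,-0.015,0,0,-1],[0,0,0,-0.016,0,0,-1],[0,0,0,-0.017,0,0,-1],[0,0,0,-0.017,0,0,-1],[0,0,0,-0.017,0,0,-1]]}}

```text
time: 9.4
eef_pos: [0.485, -0.0214, 0.2247]
orientation: [92.2, 90.0, -104.2]
contact_force: [0.2, 0.5, -5.5]
finger_gap: 0.0157
```

```bash
python3 chk.py
python3 - <<'E'
from h import *
s=cam("scene"); cv2.imwrite("pics/s7.png",cv2.resize(s["frame"][150:250,310:410],None,fx=6,fy=6,interpolation=2))
E
```

```text
[ 0.48501091 -0.02140258  0.22471313] [ 0.16372031  0.45262435 -5.45223381] [ 0.01547594 -0.0135416  -0.00772677] 9.4
ahead/lateral to bar 0.0008014936821262293 -0.0002826245930765498 lifter z 0.12631313435451547
turn [-0.01 -0.   -0.  ] shift [ 0.0168  0.0003 -0.0008] rows>= 1
```

View pics/s7.png

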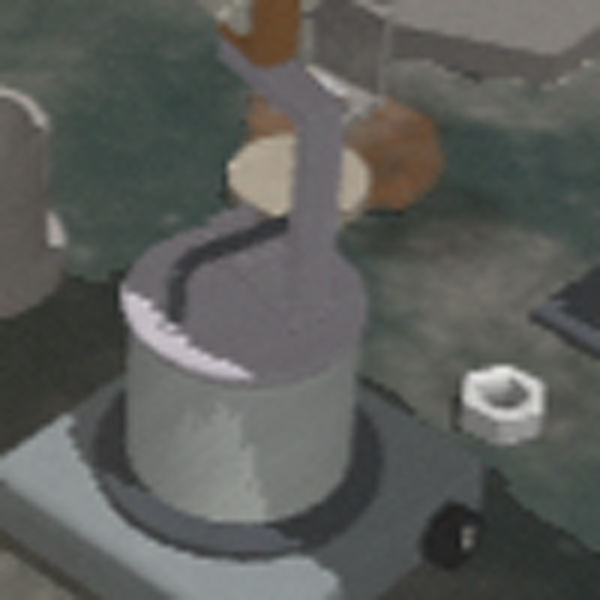

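The load of about 3.5 N is now on the hook and the lid is 5 mm up. I lift it on.

Call:
{"fn": "jog_arm", "kwargs": {"series": [[0,0,0,-0.003,0,0,-1],[0,0,0,-0.007,0,0,-1],[0,0,0,-0.013,0,0,-1],[0,0,0,-0.021,0,0,-1],[0,0,0,-0.03,0,0,-1],[0,0,0,-0.038,0,0,-1],[0,0,0,-0.044,0,0,-1],[0,0,0,-0.048,0,0,-1],[0,0,0,-0.05,0,0,-1],[0,0,0,-0.05,0,0,-1],[0,0,0,-0.05,0,0,-1],[0,0,0,-0.05,0,0,-1]]}}

```text
time: 10.45
eef_pos: [0.4847, -0.0214, 0.2743]
orientation: [19.5, 90.0, -176.9]
contact_force: [0.1, 0.3, -5.7]
finger_gap: 0.0161
```

Run:
```python
from h import *
p,R,o=tcp(); print(p,o["contact_force"],o["ft_torque"],o["time"],o["joint_positions"].round(1))
s=cam("scene"); w=cam("wrist"); t=cam("top")
a=cv2.resize(s["frame"][110:250,300:410],None,fx=4,fy=4,interpolation=2)
b=cv2.resize(w["frame"][80:220,250:400],(600*400//400,560))[:560,:]
cv2.imwrite("pics/s8.png",np.hstack([a,b])[:, :800])
for n,d in dict(w=w,s=s,t=t).items():
    P=cloud(d); m=band(d,P,p,.06,p[2]-.0984-.021+.001,p[2]-.0984-.021+.009); Q=P[m]
    if len(Q)>50:
        A=np.c_[Q[:,:2]-p[:2],np.ones(len(Q))]; q=np.linalg.lstsq(A,Q[:,2],rcond=None)[0]
        print(n,len(Q),"plane",q.round(4),"circ",circfit(Q[:,:2]))
```

```text
[ 0.48473206 -0.02140079  0.27434966] [ 0.08222297  0.30138625 -5.65010407] [ 0.09398762 -0.02757521 -0.01779594] 10.45 [   3.8   14.2   -9.9  118.     3.3   48.1 -114.4]
w 5394 plane [-0.005   0.0049  0.1598] circ (array([ 0.48502859, -0.02197677]), np.float64(0.041586759374690925), 61)
s 589 plane [-0.0004  0.0004  0.1587] circ (array([ 0.4827438 , -0.02053718]), np.float64(0.040725572826691786), 60)
```

View pics/s8.png

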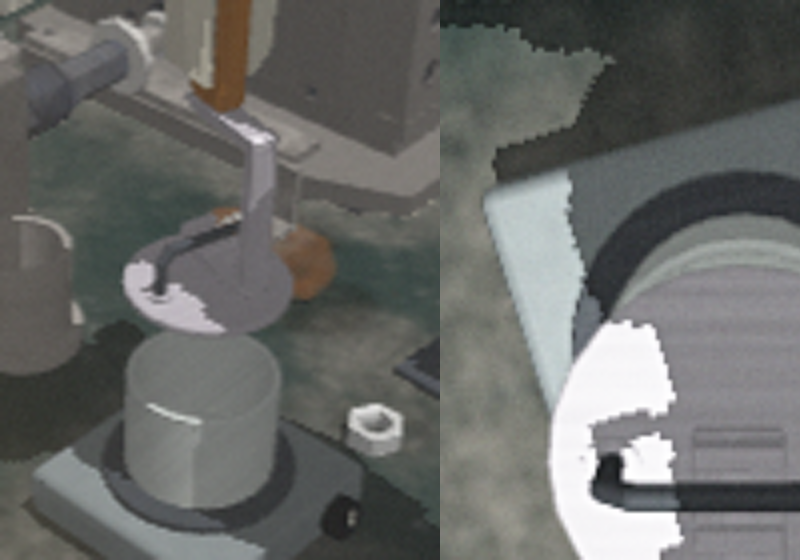

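Lid hangs level (slope about 0.005), centred within 1 mm under the TCP, origin at z≈0.1545. I refine the rest position from the saved wrist views.

Run:
```python
from h import *
import pickle
w1=pickle.load(open("v1.pkl","rb"))[0]; d,s,t,_,_=pickle.load(open("v3.pkl","rb"))
for n,c in dict(w1=w1,w3=d,s=s,t=t).items():
    P=cloud(c); m=band(c,P,(.437,.2356),.055,.0905,.099); Q=P[m]; print(n,m.sum(),np.median(Q[:,2]).round(4),circfit(Q[:,:2]))
    # inner/annulus centroid by angular sector
    m=band(c,P,(.437,.2356),.030,.08,.0895); Q=P[m]; print("  floor",m.sum(),np.median(Q[:,2]).round(4))
jog([.4375,.10,.2743],-86)
```

```text
w1 1309 0.094 (array([0.43803431, 0.2355848 ]), np.float64(0.04342170495442624), 68)
  floor 1316 0.0854
w3 1869 0.094 (array([0.43786249, 0.23604773]), np.float64(0.04360613910556142), 71)
  floor 1990 0.0853
s 731 0.0932 (array([0.4360571 , 0.23686936]), np.float64(0.04316286048739864), 70)
  floor 836 0.0845
t 275 0.0933 (array([0.43641586, 0.23563861]), np.float64(0.04235809249039775), 66)
  floor 399 0.0841
turn [-2.04e+01  4.00e-02 -1.00e-02] shift [ 1.000e-04 -1.031e-01  7.970e-02] rows>= 4
```

Call:
{"fn": "jog_arm", "kwargs": {"series": [[-1,0,0,0,-0.003,0.002,-1],[-3,0,0,0,-0.01,0.007,-1],[-5,0,0,0,-0.02,0.015,-1],[-7,0,0,0,-0.032,0.024,-1],[-9.5,0,0,0,-0.046,0.035,-1],[-12,0,0,0,-0.06,0.046,-1],[-14.5,0,0,0,-0.073,0.056,-1],[-16.5,0,0,0,-0.084,0.065,-1],[-18.5,0,0,0,-0.093,0.072,-1],[-19.5,0,0,0,-0.099,0.077,-1],[-20.4,0,0,0,-0.102,0.0795,-1],[-20.4,0,0,0,-0.103,0.08,-1]]}}

```text
time: 11.6
eef_pos: [0.4371, 0.1005, 0.2747]
orientation: [33.5, 90.0, -142.4]
contact_force: [0.5, 0.5, -5.8]
finger_gap: 0.0158
```

Call:
{"fn": "jog_arm", "kwargs": {"series": [[0,0,0,0,0,0,-1],[0,0,0,0,0,0,-1],[0,0,0,0,0,0,-1]]}}

```text
time: 11.85
eef_pos: [0.4376, 0.0993, 0.2746]
orientation: [63.6, 90.0, -112.5]
contact_force: [-0.4, -0.5, -5.6]
finger_gap: 0.0158
```

```bash
cat > look.py <<'E'
from h import *
import pickle,sys
p,R,o=tcp(); print(p,o["contact_force"],o["ft_torque"],o["time"],o["joint_positions"].round(1),o["finger_gap"])
s=cam("scene"); w=cam("wrist"); t=cam("top"); pickle.dump((w,s,t,p,R.as_matrix()),open(sys.argv[1]+".pkl","wb"))
a=cv2.resize(s["frame"][190:350,190:350],(480,480),interpolation=2)
b=cv2.resize(w["frame"][0:256,160:480],(320,256))
cv2.imwrite("pics/%s.png"%sys.argv[1],np.hstack([a,cv2.copyMakeBorder(b,0,224,0,0,0)]))
for n,d in dict(w=w,s=s,t=t).items():
    P=cloud(d); z=p[2]-.0984-.021+.005; m=band(d,P,p,.055,z-.004,z+.005); Q=P[m]
    if len(Q)>150:
        A=np.c_[Q[:,:2]-p[:2],np.ones(len(Q))]; q=np.linalg.lstsq(A,Q[:,2],rcond=None)[0]
        c=circfit(Q[:,:2]); print(n,"lid",len(Q),"plane",q.round(4),"circ",c[0].round(4),c[1].round(4),c[2],"rel tcp",(c[0]-p[:2]).round(4))
    m=band(d,P,(.437,.236),.055,.0905,.099)
    if m.sum()>100: Q=P[m]; c=circfit(Q[:,:2]); print(n,"rest",m.sum(),np.median(Q[:,2]).round(4),c[0].round(4),c[1].round(4),c[2])
E
python3 look.py l1
```

```text
[0.43758966 0.09932159 0.27462625] [-0.38372279 -0.53140091 -5.64294848] [-0.045727   -0.01667586  0.00122612] 11.85 [  -5.1   11.9  -17.9  121.6    5.    47.1 -112.1] 0.015772570180615734
w lid 5405 plane [-0.0052  0.0014  0.1601] circ [0.4383 0.0989] 0.0416 64 rel tcp [ 0.0007 -0.0004]
w rest 2063 0.094 [0.4379 0.2364] 0.0433 70
s lid 839 plane [ 0.0011 -0.0042  0.1593] circ [0.4361 0.1007] 0.0406 62 rel tcp [-0.0015  0.0014]
s rest 717 0.0932 [0.436  0.2369] 0.0433 64
```

View pics/l1.png

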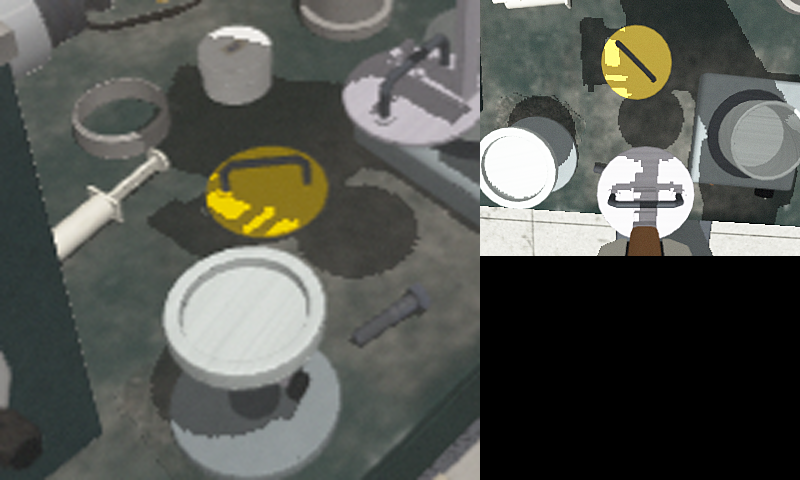

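Run:
```python
from h import *
jog([.4372,.2367,.2746],-84)
```

```text
turn [-2.06  0.   -0.01] shift [ 0.     -0.1368 -0.0091] rows>= 4
```

Call:
{"fn": "jog_arm", "kwargs": {"series": [[0,0,0,0,-0.003,0,-1],[0,0,0,0,-0.01,-0.0005,-1],[-0.3,0,0,0,-0.021,-0.001,-1],[-0.6,0,0,0,-0.036,-0.002,-1],[-1,0,0,0,-0.053,-0.0035,-1],[-1.3,0,0,0,-0.071,-0.0047,-1],[-1.6,0,0,0,-0.089,-0.006,-1],[-1.8,0,0,0,-0.105,-0.007,-1],[-2,0,0,0,-0.119,-0.008,-1],[-2,0,0,0,-0.129,-0.0085,-1],[-2,0,0,0,-0.135,-0.009,-1],[-2,0,0,0,-0.1368,-0.0091,-1]]}}

```text
time: 13.0
eef_pos: [0.4366, 0.2386, 0.2746]
orientation: [-73.2, 90.0, 112.9]
contact_force: [-0.5, 0.3, -5.8]
finger_gap: 0.016
```

Call:
{"fn": "jog_arm", "kwargs": {"series": [[0,0,0,0.01,0,0,-1],[0,0,0,0.02,0,0,-1],[0,0,0,0.03,0,0,-1],[0,0,0,0.038,0,0,-1],[0,0,0,0.04,0,0,-1],[0,0,0,0.04,0,0,-1],[0,0,0,0.04,0,0,-1]]}}

```text
time: 13.58
eef_pos: [0.437, 0.237, 0.2346]
orientation: [12.7, 90.0, -161.4]
contact_force: [0.6, -0.4, -5.6]
finger_gap: 0.0157
```

```bash
python3 look.py l2
```

```text
[0.43696409 0.23699381 0.23455364] [ 0.5857827  -0.39021805 -5.59119694] [-0.00790621 -0.1303384  -0.00342337] 13.5833 [ -19.1   18.7  -20.6  119.     9.4   43.8 -129.5] 0.015749292374772343
w lid 5412 plane [-0.0049  0.0021  0.1203] circ [0.4378 0.2367] 0.0416 62 rel tcp [ 0.0009 -0.0003]
w rest 535 0.0938 [0.438  0.2365] 0.0436 32
s lid 1115 plane [-0.0031  0.0059  0.1192] circ [0.4353 0.237 ] 0.0411 63 rel tcp [-0.0017  0.0001]
s rest 395 0.0931 [0.4361 0.2369] 0.0431 41
t lid 178 plane [0.0007 0.0025 0.1195] circ [0.4333 0.241 ] 0.0398 26 rel tcp [-0.0037  0.0041]
```

View pics/l2.png

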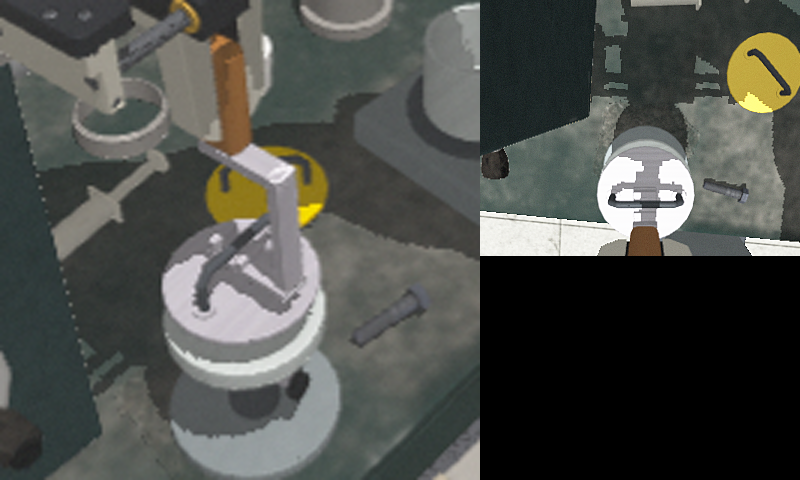

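Lid centred over the cup within 1 mm in both views. I lower it in slow steps to just inside the cup.

Call:
{"fn": "jog_arm", "kwargs": {"series": [[0,0,0,0.003,0,-0.0004,-1],[0,0,0,0.006,0,-0.0004,-1],[0,0,0,0.009,0,-0.0004,-1],[0,0,0,0.011,0,-0.0004,-1],[0,0,0,0.012,0,-0.0004,-1],[0,0,0,0.013,0,-0.0004,-1],[0,0,0,0.013,0,-0.0004,-1],[0,0,0,0.013,0,-0.0004,-1]]}}

```text
time: 14.4
eef_pos: [0.4373, 0.2372, 0.2217]
orientation: [11.8, 90.0, -162.2]
contact_force: [-0.1, 0.4, -5.2]
finger_gap: 0.0162
```

Call:
{"fn": "jog_arm", "kwargs": {"series": [[0,0,0,0.001,0,0,-1],[0,0,0,0.0015,0,0,-1],[0,0,0,0.002,0,0,-1],[0,0,0,0.0025,0,0,-1],[0,0,0,0.0025,0,0,-1]]}}

```text
time: 14.82
eef_pos: [0.4373, 0.2371, 0.2191]
orientation: [22.8, 90.0, -151.2]
contact_force: [-0.5, 0.2, -6.3]
finger_gap: 0.0159
```

```bash
python3 look.py l3
```

```text
[0.43725264 0.23710013 0.21913037] [-0.48104969  0.18799022 -6.32762924] [0.08278705 0.00311668 0.01554057] 14.8167 [ -19.5   19.9  -20.2  120.    10.2   41.7 -130.3] 0.015888561521989936
w lid 5427 plane [-1.000e-04  3.500e-03  1.046e-01] circ [0.4381 0.2366] 0.0416 65 rel tcp [ 0.0009 -0.0005]
w rest 431 0.0937 [0.4384 0.2366] 0.0434 37
s lid 1103 plane [0.0037 0.0056 0.1038] circ [0.4359 0.2371] 0.0411 62 rel tcp [-0.0014  0.    ]
s rest 275 0.0932 [0.4361 0.2369] 0.0431 41
t lid 170 plane [ 0.0076 -0.0173  0.1037] circ [0.435  0.2386] 0.0408 22 rel tcp [-0.0023  0.0015]
```

View pics/l3.png

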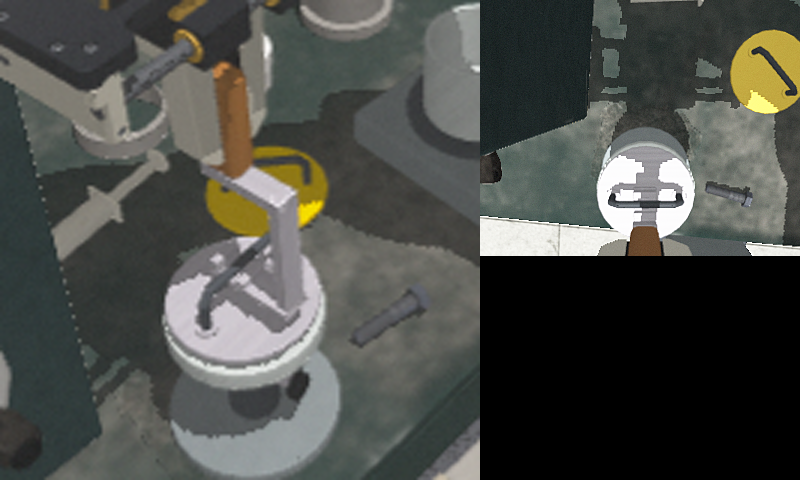

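The register is at the rim plane and the force is still the full load. I keep lowering in small steps.

Call:
{"fn": "jog_arm", "kwargs": {"series": [[0,0,0,0.0005,0,0,-1],[0,0,0,0.001,0,0,-1],[0,0,0,0.0015,0,0,-1],[0,0,0,0.002,0,0,-1],[0,0,0,0.002,0,0,-1],[0,0,0,0.002,0,0,-1]]}}

```text
time: 15.47
eef_pos: [0.4372, 0.2371, 0.2172]
orientation: [11.8, 90.0, -162.2]
contact_force: [-0.3, 0.2, -5.4]
finger_gap: 0.0159
```

Call:
{"fn": "jog_arm", "kwargs": {"series": [[0,0,0,0.0005,0,0,-1],[0,0,0,0.001,0,0,-1],[0,0,0,0.0015,0,0,-1],[0,0,0,0.002,0,0,-1],[0,0,0,0.002,0,0,-1],[0,0,0,0.002,0,0,-1]]}}

```text
time: 15.97
eef_pos: [0.4373, 0.2371, 0.2152]
orientation: [13.6, 90.0, -160.4]
contact_force: [0.1, 0.2, -6.6]
finger_gap: 0.016
```

```bash
python3 look.py l4
```

```text
[0.43725318 0.23714163 0.21515627] [ 0.14753659  0.21228725 -6.62244558] [0.0429837  0.01028775 0.06435282] 15.9667 [ -19.7   20.2  -20.1  120.3   10.4   41.1 -130.5] 0.016045451272860934
w lid 5417 plane [-0.0003  0.0031  0.1006] circ [0.438  0.2366] 0.0416 63 rel tcp [ 0.0008 -0.0005]
w rest 515 0.0938 [0.4392 0.2364] 0.0428 52
s lid 1100 plane [0.0032 0.0043 0.0999] circ [0.436  0.2372] 0.0411 64 rel tcp [-0.0013  0.    ]
s rest 425 0.0962 [0.4352 0.2372] 0.0426 54
t lid 168 plane [ 0.0215 -0.0548  0.0992] circ [0.4332 0.2432] 0.0418 24 rel tcp [-0.004   0.0061]
t rest 106 0.0971 [0.435  0.2306] 0.0389 19
```

Call:
{"fn": "jog_arm", "kwargs": {"series": [[0,0,0,0.0005,0,0,-1],[0,0,0,0.001,0,0,-1],[0,0,0,0.001,0,0,-1],[0,0,0,0.001,0,0,-1]]}}

```text
time: 16.45
eef_pos: [0.4373, 0.2371, 0.2142]
orientation: [31.0, 90.0, -143.0]
contact_force: [0.2, -0.5, -5.8]
finger_gap: 0.0158
```

Call:
{"fn": "jog_arm", "kwargs": {"series": [[0,0,0,0.0005,0,0,-1],[0,0,0,0.001,0,0,-1],[0,0,0,0.001,0,0,-1],[0,0,0,0.001,0,0,-1]]}}

```text
time: 16.78
eef_pos: [0.4376, 0.2374, 0.2135]
orientation: [-153.3, 90.0, 32.7]
contact_force: [-0.4, 0.0, -3.0]
finger_gap: 0.0158
```

Call:
{"fn": "jog_arm", "kwargs": {"series": [[0,0,0,0.0005,0,0,-1],[0,0,0,0.001,0,0,-1],[0,0,0,0.001,0,0,-1],[0,0,0,0.001,0,0,-1]]}}

```text
time: 17.12
eef_pos: [0.4373, 0.2372, 0.2122]
orientation: [19.4, 90.0, -154.6]
contact_force: [0.4, -0.3, -1.9]
finger_gap: 0.0162
```

```bash
python3 look.py l5
```

```text
[0.4372928  0.23716408 0.21220089] [ 0.4225096  -0.27454403 -1.93929066] [-0.02404872 -0.0619972  -0.0320847 ] 17.1167 [ -19.8   20.4  -20.   120.5   10.5   40.7 -130.6] 0.016188158163988366
w lid 5606 plane [-0.0083  0.0011  0.099 ] circ [0.4388 0.2365] 0.0424 65 rel tcp [ 0.0015 -0.0006]
w rest 2946 0.0984 [0.439  0.2365] 0.043 65
s lid 1127 plane [ 0.0094 -0.0029  0.0983] circ [0.4355 0.2375] 0.0414 66 rel tcp [-0.0018  0.0004]
s rest 995 0.0978 [0.4349 0.238 ] 0.0422 60
t lid 186 plane [-0.0011  0.006   0.0983] circ [0.4336 0.2418] 0.0412 26 rel tcp [-0.0037  0.0046]
t rest 131 0.0967 [0.4329 0.2401] 0.0408 26
```

Felt by force: contact at TCP z≈0.2138 (lid top 99 mm, so the rim is at 94 mm, agreeing with vision). The hook now carries only its own weight. I lower the blade to mid-opening (10.8 mm more).

Call:
{"fn": "jog_arm", "kwargs": {"series": [[0,0,0,0.002,0,0,-1],[0,0,0,0.004,0,0,-1],[0,0,0,0.006,0,0,-1],[0,0,0,0.008,0,0,-1],[0,0,0,0.0095,0,0,-1],[0,0,0,0.0108,0,0,-1],[0,0,0,0.0108,0,0,-1],[0,0,0,0.0108,0,0,-1]]}}

```text
time: 17.93
eef_pos: [0.4373, 0.2372, 0.2013]
orientation: [9.2, 90.0, -164.8]
contact_force: [0.5, -0.4, -1.9]
finger_gap: 0.0156
```

```bash
python3 look.py l6
```

```text
[0.43725018 0.23716822 0.20130931] [ 0.48308277 -0.43427448 -1.88557001] [ 0.05595035 -0.01326694 -0.01503094] 17.9333 [ -20.1   21.3  -19.7  121.2   11.1   39.2 -131.2] 0.01558113698593038
w rest 3101 0.0985 [0.439  0.2365] 0.043 61
s lid 193 plane [ 0.0365 -0.0299  0.0895] circ [0.4361 0.2367] 0.0436 35 rel tcp [-0.0012 -0.0005]
s rest 940 0.0977 [0.4351 0.2376] 0.0424 66
t rest 132 0.0966 [0.4334 0.2381] 0.0404 23
```

View pics/l6.png

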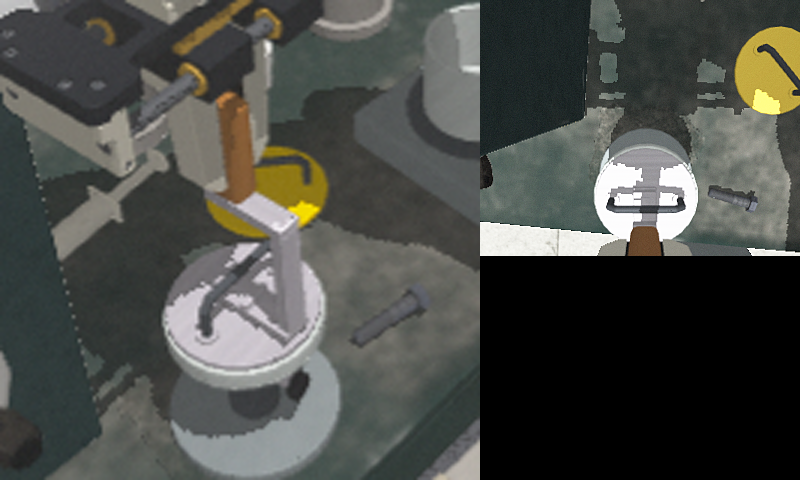

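Call:
{"fn": "jog_arm", "kwargs": {"series": [[0,0,0,0,0,0.003,-1],[0,0,0,0,0,0.007,-1],[0,0,0,0,0,0.012,-1],[0,0,0,0,0,0.016,-1],[0,0,0,0,0,0.02,-1],[0,0,0,0,0,0.02,-1]]}}

```text
time: 18.58
eef_pos: [0.4163, 0.2349, 0.2015]
orientation: [34.5, 90.0, -139.5]
contact_force: [-0.5, -0.6, -0.9]
finger_gap: 0.016
```

```bash
python3 look.py l7
```

```text
[0.41634286 0.2348673  0.20146472] [-0.53598899 -0.59273325 -0.94285269] [-0.0017905  -0.00534806  0.02557333] 18.5833 [ -20.8   20.   -20.   123.4   10.9   38.2 -132.3] 0.01596772296776459
w rest 3490 0.0985 [0.4387 0.2365] 0.0432 68
s lid 168 plane [ 0.0077 -0.0027  0.088 ] circ [0.4362 0.2359] 0.0443 23 rel tcp [0.0199 0.0011]
s rest 975 0.0979 [0.4366 0.2397] 0.0409 62
```

View pics/l7.png

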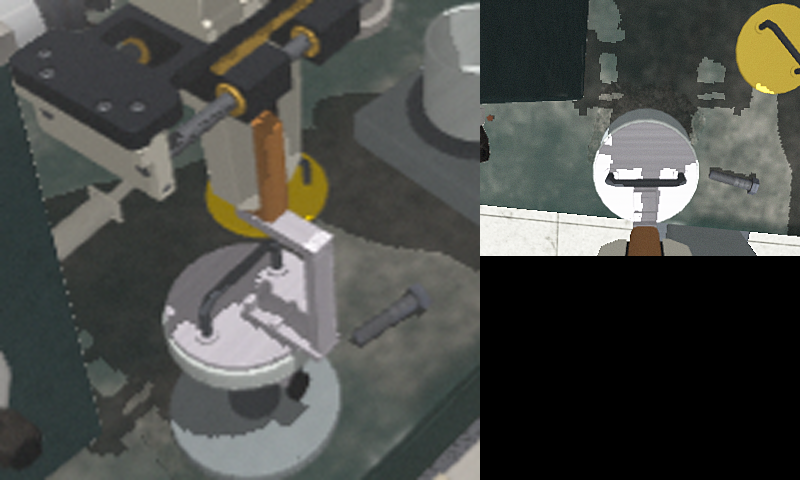

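The tip is already past the bar with no force. I withdraw 38 mm more, then rise.

Call:
{"fn": "jog_arm", "kwargs": {"series": [[0,0,0,0,0,0.006,-1],[0,0,0,0,0,0.014,-1],[0,0,0,0,0,0.022,-1],[0,0,0,0,0,0.03,-1],[0,0,0,0,0,0.036,-1],[0,0,0,0,0,0.038,-1],[0,0,0,0,0,0.038,-1]]}}

```text
time: 19.32
eef_pos: [0.379, 0.231, 0.2016]
orientation: [134.6, 90.0, -39.3]
contact_force: [-0.3, 0.1, -1.5]
finger_gap: 0.0161
```

```bash
python3 look.py l8
```

```text
[0.3789874  0.23103941 0.20155519] [-0.29933322  0.11704367 -1.53476089] [-0.02212221 -0.02287703 -0.0877052 ] 19.3167 [ -22.4   17.8  -20.7  127.3   10.5   36.4 -134.6] 0.016051785314052915
w rest 4001 0.0985 [0.4377 0.2366] 0.0434 70
s rest 1250 0.0979 [0.4357 0.2379] 0.0423 63
t rest 331 0.097 [0.4381 0.2369] 0.0396 55
```

View pics/l8.png

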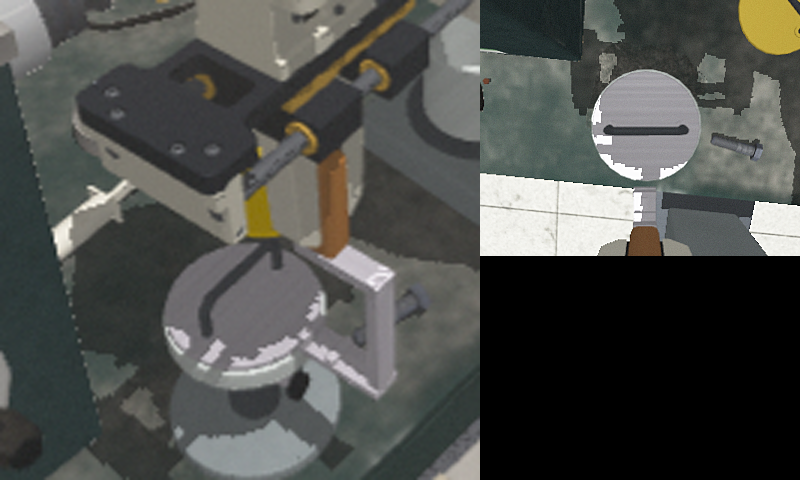

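Unhooked; lid seated. I rise.

Call:
{"fn": "jog_arm", "kwargs": {"series": [[0,0,0,-0.02,0,0,-1],[0,0,0,-0.04,0,0,-1],[0,0,0,-0.065,0,0,-1],[0,0,0,-0.07,0,0,-1],[0,0,0,-0.07,0,0,-1],[0,0,0,-0.07,0,0,-1]]}}

```text
time: 19.97
eef_pos: [0.3797, 0.2308, 0.271]
orientation: [160.8, 90.0, -13.2]
contact_force: [0.2, -0.1, -2.5]
finger_gap: 0.0161
```

```bash
cat > lid.py <<'E'
from h import *
s=cam("scene"); w=cam("wrist"); t=cam("top")
for n,d in dict(w=w,s=s,t=t).items():
    P=cloud(d); m=band(d,P,(.437,.2365),.05,.0955,.1015); Q=P[m]
    if len(Q)>150:
        q=np.linalg.lstsq(np.c_[Q[:,:2]-[.437,.2365],np.ones(len(Q))],Q[:,2],rcond=None)[0]; c=circfit(Q[:,:2]); print(n,"lid",len(Q),"plane",q.round(4),c[0].round(4),c[1].round(4))
E
python3 lid.py
python3 - <<'E'
from h import *
p,R,o=tcp(); print(p,o["contact_force"])
jog([.41,.0,.272],-90); jog([.4200,-.2236,.272],-94.3)
E
```

```text
w lid 5351 plane [0.0027 0.001  0.0992] [0.4378 0.2367] 0.0415
s lid 1497 plane [-0.0001 -0.0009  0.0984] [0.436  0.2373] 0.041
t lid 382 plane [-0.0038  0.0013  0.0981] [0.4398 0.2353] 0.0372
[0.37916679 0.23066632 0.27024955] [-0.28121707  0.14223995 -2.251137  ]
turn [ 6.    0.11 -0.06] shift [-0.0016  0.2326 -0.0066] rows>= 6
turn [10.3   0.1  -0.06] shift [-0.0013  0.456   0.0068] rows>= 11
```

Lid flat (slope <0.004) and within 0.5 mm of the rest's measured centre. I carry the lifter back.

Call:
{"fn": "jog_arm", "kwargs": {"series": [[1,0,0,-0.001,0.015,-0.004,-1],[2,0,0,-0.001,0.045,-0.008,-1],[4,0,0,-0.001,0.08,-0.012,-1],[5,0,0,-0.001,0.115,-0.017,-1],[6,0,0,-0.001,0.15,-0.02,-1],[6,0,0,-0.001,0.185,-0.022,-1],[6,0,0,-0.001,0.215,-0.022,-1],[6,0,0,-0.001,0.2326,-0.022,-1],[6,0,0,-0.001,0.2326,-0.022,-1],[6,0,0,-0.001,0.2326,-0.022,-1]]}}

```text
time: 20.95
eef_pos: [0.4254, 0.0013, 0.2716]
orientation: [3.2, 89.9, -176.9]
contact_force: [0.3, 0.9, -1.8]
finger_gap: 0.0157
```

Run:
```python
from h import *
p,R,o=tcp(); print(p,o["contact_force"],o["joint_positions"].round(1))
jog([.4200,-.2236,.272],-94.3)
```

```text
[0.42544495 0.00131391 0.27159147] [ 0.32081631  0.87654988 -1.83336906] [   3.2   10.1  -12.9  124.5    3.1   45.8 -101.8]
turn [ 4.16  0.09 -0.01] shift [-0.0004  0.2249  0.0049] rows>= 6
```

Call:
{"fn": "jog_arm", "kwargs": {"series": [[1,0,0,0,0.015,0.001,-1],[2,0,0,0,0.045,0.002,-1],[3,0,0,0,0.08,0.003,-1],[4.2,0,0,0,0.115,0.004,-1],[4.2,0.1,0,0,0.15,0.005,-1],[4.2,0.1,0,0,0.185,0.005,-1],[4.2,0.1,0,0,0.212,0.005,-1],[4.2,0.1,0,0,0.225,0.005,-1],[4.2,0.1,0,0,0.225,0.005,-1],[4.2,0.1,0,0,0.225,0.005,-1]]}}

```text
time: 21.78
eef_pos: [0.4207, -0.2226, 0.2719]
orientation: [-140.8, 89.9, 35.0]
contact_force: [0.2, 1.3, -1.7]
finger_gap: 0.0157
```

Run:
```python
from h import *
p,R,o=tcp(); print(p,o["contact_force"],R.as_matrix().round(3).tolist())
jog([.4200,-.2236,.18],-94.3)
s=cam("scene"); w=cam("wrist")
a=cv2.resize(s["frame"][110:230,370:490],(480,480),interpolation=2); b=cv2.resize(w["frame"][100:300,224:424],(320,320),interpolation=2)
cv2.imwrite("pics/h1.png",np.hstack([a,cv2.copyMakeBorder(b,0,160,0,0,0)]))
P=cloud(s); L=(P-p)@np.c_[-R.as_matrix()[:,2],-R.as_matrix()[:,1],[0,0,1]]
m=(abs(L[...,0]+.01)<.045)&(abs(L[...,1])<.02)&(L[...,2]<-.01)&(P[...,2]>.12); Q=L[m]; print(len(Q),Q.min(0).round(4),Q.max(0).round(4))
P=cloud(w); m=band(w,P,(.41,-.222),.08,.062,.07); Q=P[m]; print("mouth",m.sum(),cv2.minAreaRect((Q[:,:2]*1000).astype(np.float32)))
```

```text
[ 0.42066342 -0.22256157  0.27188485] [ 0.16702744  1.31807775 -1.65717452] [[0.001, -0.074, -0.997], [0.001, -0.997, 0.074], [-1.0, -0.001, -0.001]]
turn [ 0.07 -0.05  0.04] shift [0.0919 0.0011 0.0007] rows>= 3
542 [-0.0427 -0.0094 -0.1003] [ 0.0118  0.0131 -0.0101]
mouth 668 ((408.7051086425781, -221.94021606445312), (44.23799514770508, 88.69841766357422), 85.63909149169922)
```

View pics/h1.png

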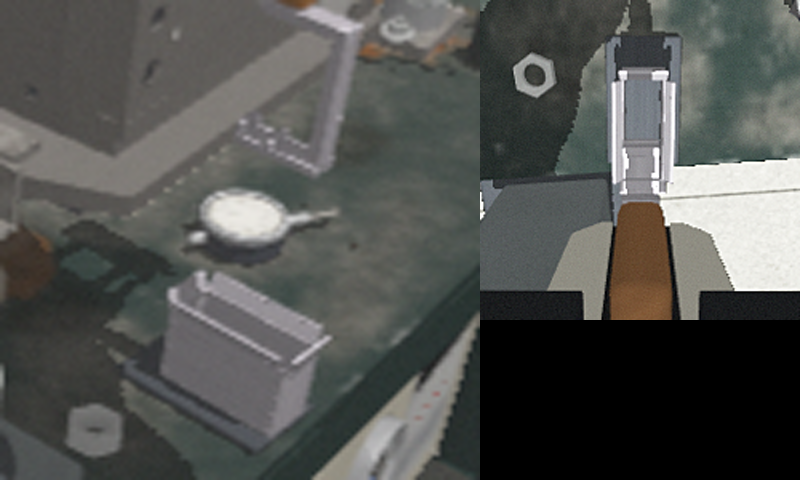

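The lifter is over its pocket, square to it. I lower it.

Call:
{"fn": "jog_arm", "kwargs": {"series": [[0,0,0,0.03,0.001,0.0007,-1],[0,0,0,0.06,0.001,0.0007,-1],[0,0,0,0.08,0.001,0.0007,-1],[0,0,0,0.09,0.001,0.0007,-1],[0,0,0,0.09,0.001,0.0007,-1],[0,0,0,0.09,0.001,0.0007,-1]]}}

```text
time: 22.38
eef_pos: [0.4203, -0.2226, 0.1823]
orientation: [-135.2, 89.9, 40.7]
contact_force: [-0.1, 0.4, -2.0]
finger_gap: 0.0158
```

Run:
```python
from h import *
p,R,o=tcp(); print(p,o["contact_force"])
jog([.4200,-.2236,.1085],-94.3)
```

```text
[ 0.42033462 -0.22262543  0.18231288] [-0.1191972   0.4290587  -1.95725707]
turn [ 0.21 -0.04  0.04] shift [0.0738 0.0011 0.0003] rows>= 2
```

Call:
{"fn": "jog_arm", "kwargs": {"series": [[0.2,0,0,0.008,0.001,0.0003,-1],[0.2,0,0,0.018,0.001,0.0003,-1],[0.2,0,0,0.03,0.001,0.0003,-1],[0.2,0,0,0.042,0.001,0.0003,-1],[0.2,0,0,0.054,0.001,0.0003,-1],[0.2,0,0,0.064,0.001,0.0003,-1],[0.2,0,0,0.07,0.001,0.0003,-1],[0.2,0,0,0.074,0.001,0.0003,-1],[0.2,0,0,0.074,0.001,0.0003,-1],[0.2,0,0,0.074,0.001,0.0003,-1]]}}

```text
time: 23.22
eef_pos: [0.4202, -0.2249, 0.1087]
orientation: [177.6, 89.9, -6.8]
contact_force: [-0.6, 0.3, -2.0]
finger_gap: 0.016
```

Call:
{"fn": "jog_arm", "kwargs": {"series": [[0,0,0,0.001,0,0,-1],[0,0,0,0.002,0,0,-1],[0,0,0,0.003,0,0,-1],[0,0,0,0.0035,0,0,-1],[0,0,0,0.0035,0,0,-1],[0,0,0,0.0035,0,0,-1]]}}

```text
time: 23.72
eef_pos: [0.4199, -0.2249, 0.105]
orientation: [-179.0, 89.9, -3.4]
contact_force: [-0.8, 0.1, -2.4]
finger_gap: 0.016
```

Call:
{"fn": "jog_arm", "kwargs": {"series": [[0,0,0,0.0004,0,0,-1],[0,0,0,0.0008,0,0,-1],[0,0,0,0.0008,0,0,-1],[0,0,0,0.0008,0,0,-1]]}}

```text
time: 24.05
eef_pos: [0.42, -0.225, 0.1044]
orientation: [177.0, 89.9, -7.4]
contact_force: [-0.1, -0.2, 4.3]
finger_gap: 0.0155
```

Call:
{"fn": "jog_arm", "kwargs": {"series": [[0,0,0,0.0004,0,0,-1],[0,0,0,0.0004,0,0,-1],[0,0,0,0.0004,0,0,-1]]}}

```text
time: 24.3
eef_pos: [0.4202, -0.225, 0.1043]
orientation: [174.1, 89.9, -10.3]
contact_force: [-1.1, 0.2, 10.2]
finger_gap: 0.0159
```

The lifter is on the floor (upward force felt). I ease off 0.5 mm and release.

Call:
{"fn": "jog_arm", "kwargs": {"series": [[0,0,0,-0.0005,0,0,-1],[0,0,0,-0.0005,0,0,-0.6],[0,0,0,-0.0005,0,0,0],[0,0,0,-0.0005,0,0,0.5],[0,0,0,-0.0005,0,0,0.8],[0,0,0,-0.0005,0,0,0.8],[0,0,0,-0.0005,0,0,0.8],[0,0,0,-0.0005,0,0,0.8],[0,0,0,-0.0005,0,0,0.8],[0,0,0,-0.0005,0,0,0.8],[0,0,0,-0.0005,0,0,0.8],[0,0,0,-0.0005,0,0,0.8]]}}

```text
time: 25.3
eef_pos: [0.4199, -0.2249, 0.1042]
orientation: [-177.9, 89.9, -2.3]
contact_force: [-0.3, -0.3, -0.2]
finger_gap: 0.0805
```

Call:
{"fn": "jog_arm", "kwargs": {"series": [[0,0,0,-0.01,0,0,0.8],[0,0,0,-0.03,0,0,0.8],[0,0,0,-0.06,0,0,0.8],[0,0,0,-0.1,0,0,0.8],[0,0,0,-0.14,0,0,0.8],[0,0,0,-0.18,0,0,0.8],[0,0,0,-0.2,0,-0.06,0.8],[0,0,0,-0.2,0,-0.09,0.8],[0,0,0,-0.2,0,-0.09,0.8],[0,0,0,-0.2,0,-0.09,0.8],[0,0,0,-0.2,0,-0.09,0.8]]}}

```text
time: 26.22
eef_pos: [0.5087, -0.2315, 0.3035]
orientation: [-69.8, 90.0, 105.8]
contact_force: [0.4, -0.5, -0.9]
finger_gap: 0.0839
```

```bash
python3 lid.py
python3 - <<'E'
from h import *
p,R,o=tcp(); print(p,o["contact_force"],o["time"],o["finger_gap"])
w=cam("wrist"); s=cam("scene"); cv2.imwrite("pics/e1.png",w["frame"]); cv2.imwrite("pics/e2.png",cv2.resize(s["frame"][120:360,220:480],None,fx=2.4,fy=2.4,interpolation=2))
P=cloud(w); hsv=cv2.cvtColor(w["frame"],cv2.COLOR_BGR2HSV); wood=(hsv[...,0]<25)&(hsv[...,1]>100)
m=band(w,P,(.42,-.222),.05,.149,.17,wood); Q=P[m]; print("top",m.sum(),Q.mean(0).round(4),cv2.minAreaRect((Q[:,:2]*1000).astype(np.float32)))
m=band(w,P,(.42,-.222),.05,.095,.17,wood); Q=P[m]; print(Q.min(0),Q.max(0))
E
```

```text
s lid 1513 plane [-0.0005  0.0017  0.0984] [0.436  0.2371] 0.0411
t lid 620 plane [ 0.0014 -0.0014  0.0983] [0.4364 0.2354] 0.0406
[ 0.50769505 -0.23179611  0.30375811] [ 0.61087895  0.01030968 -0.11384169] 26.3667 0.08370294155224733
top 295 [ 0.421  -0.2245  0.1513] ((420.3617248535156, -224.14422607421875), (14.724024772644043, 24.421825408935547), 85.5316390991211)
[ 0.40777705 -0.23282666  0.09549695] [ 0.43370364 -0.2160802   0.15345626]
```

View pics/e1.png

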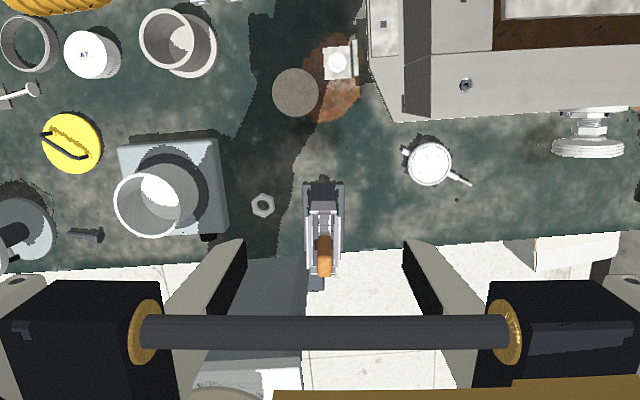

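View pics/e2.png

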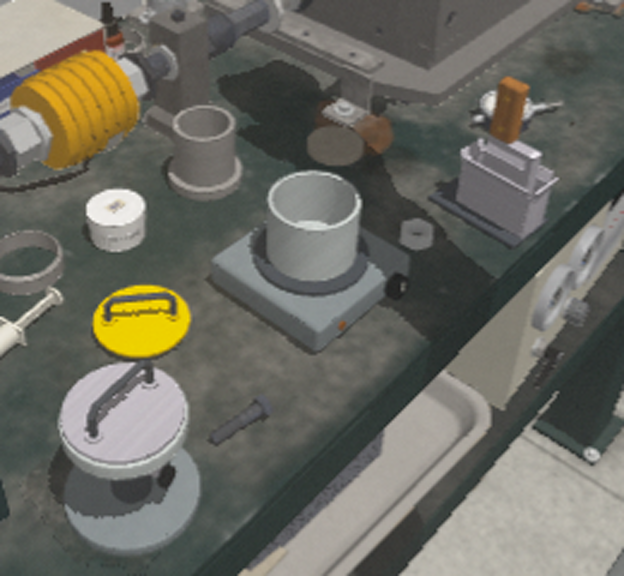

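The lifter stands upright in its holder, with the handle top at (0.4204, −0.2241, 0.151), against (0.4204, −0.2238, 0.151) before. The lid is flat on the rest, centred as the rest was in both outside views, and the bystanders have not moved. I hand it in.

```bash
python3 -c "
from bench import job_done
print(job_done())"
```

```text
the job is handed in; nothing more can be done
None
```

The lid is on the cooling rest and the lifter is back in its holder. The job took about 26 s and is handed in; no verdict was given.

**What I did:** I gripped the lifter and hooked it under the grey lid's bar, not the yellow decoy's. I lifted the lid about 55 mm off the pot and carried it level to the rest. I then lowered it in small steps until the load came off the hook. That put the rim at about 94 mm, as the cameras had shown. I unhooked with no side force felt and set the lifter down until I felt the pocket floor.

**Last checks:**
- **Lid:** it lies flat, with a measured slope under 0.003. Its centre is within about 0.5 mm of where the same cameras saw the rest's centre.
- **Lifter:** it stands upright, with its handle top within about 0.5 mm of its starting position.
- **Surroundings:** the nearby bystanders look unmoved, judged by eye from the pictures rather than measured.
- **Gripper:** it is clear of everything.

**What disagreed:**
- The three cameras differ from each other by 1–2 mm in absolute position, so I compared lid and rest within the same camera.
- The top camera's lid fits were poor while the arm hid part of the lid, so I did not use them.
- On touching down in the holder, the lifter pressed on the floor with about 12 N before I eased off.

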